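# Put the goldsmith's forming blocks back in their nests

## Task

Clear the goldsmith's bench: put each of the four loose steel forming blocks into the low oak nest cut to its own outline (round, oblong, square or long), so that it is fully inside the rim and lies flat on the felt, the same way up as it lies now. Lower each one in; do not let it fall from a height. Leave the small amber oil bottle and the white ring cone standing where they are.

Things in the scene. Friction and masses are not known exactly. Their poses are not given: they have to be found in the camera images.
- round_block: Round steel bench block, plain bright disc 50 mm in diameter, 30 high, 0.37 to 0.55 kg. Origin: centre of its underside; z up. Starts lying flat on the bench at a random place and yaw. Belongs in round_nest.
- flat_block: Oblong flat steel bench block, 72 (x) by 44 (y) by 30 high, 0.56 to 0.84 kg, plain bright top. Origin: centre of its underside; z up. Starts lying flat on the bench at a random place and yaw. Belongs in oblong_nest, x along the nest's x, either way round.
- doming_block: Steel doming cube, 40 by 40 by 40 high, four dark round dimples of different sizes marked on its top, 0.38 to 0.58 kg. Origin: centre of its underside; z up. Starts lying flat on the bench at a random place and yaw. Belongs in square_nest, sides along the nest's sides, any quarter turn.
- grooved_bar: Long narrow steel ring-bending bar, 94 (x) by 26 (y) by 30 high, four dark grooves of different widths marked across its top, 0.43 to 0.65 kg. Origin: centre of its underside; z up. Starts lying flat on the bench at a random place and yaw. Belongs in long_nest, x along the nest's x, either way round.
- round_nest: Low oak nest with a grey felt floor, round recess 62 mm in diameter (6 mm clear all round); outside 80 in diameter, whole height 10, felt floor 4 above the bench, rim 6 above the floor and 9 wide. Fixed in place; placed and turned at random, so read it. Origin: centre of its underside, on the bench top; z up.
- oblong_nest: Low oak nest with a grey felt floor, oblong recess 84 (x) by 56 (y) mm (6 mm clear all round); outside 102 by 74, whole height 10, felt floor 4 above the bench, rim 6 above the floor and 9 wide. Fixed in place; placed and turned at random, so read it. Origin: centre of its underside, on the bench top; z up.
- square_nest: Low oak nest with a grey felt floor, square recess 52 by 52 mm, sides along x and y (6 mm clear all round); outside 70 by 70, whole height 10, felt floor 4 above the bench, rim 6 above the floor and 9 wide. Fixed in place; placed and turned at random, so read it. Origin: centre of its underside, on the bench top; z up.
- long_nest: Low oak nest with a grey felt floor, long narrow recess 106 (x) by 38 (y) mm (6 mm clear all round); outside 124 by 56, whole height 10, felt floor 4 above the bench, rim 6 above the floor and 9 wide. Fixed in place; placed and turned at random, so read it. Origin: centre of its underside, on the bench top; z up.
- oil_bottle: Small closed amber glass bottle with a black cap, loose, 34 mm in diameter, 62 high, 80 g, standing among the blocks. Origin: centre of its underside; z up. To be left alone. A black loupe (30 across, 24 high) stands there too. Between these and the blocks and nests at least 85, among blocks and nests at least 120, centre to centre; nothing there is over 70 high.
- ring_cone: White ceramic ring cone, loose, foot 36 mm in diameter, tapering to 12 at the top, 66 high, 70 g, standing among the blocks. Origin: centre of its underside; z up. To be left alone.

How it is judged (in metres and radians):
At the end, for the whole second after the job is handed in: Each block is in its own nest: centre within 10 mm of the nest's centre horizontally, underside less than 6.5 mm above the nest's underside (the felt is at 4 mm), level within 0.06 rad, at rest; the bottle and the ring cone stand upright within 25 mm of where they stood (horizontal distance between round_block and round_nest below 0.01 m and z of round_block in the frame of round_nest below 0.0065 m and angle between each of round_block, flat_block, doming_block, grooved_bar's own z axis and vertical below 0.06 rad and linear speed of each of round_block, flat_block, doming_block, grooved_bar below 0.02 m/s and horizontal distance between flat_block and oblong_nest below 0.01 m and z of flat_block in the frame of oblong_nest below 0.0065 m and horizontal distance between doming_block and square_nest below 0.01 m and z of doming_block in the frame of square_nest below 0.0065 m and horizontal distance between grooved_bar and long_nest below 0.01 m and z of grooved_bar in the frame of long_nest below 0.0065 m and distance of each of oil_bottle, ring_cone from where it was at the start of the episode below 0.025 m and angle between each of oil_bottle, ring_cone's own z axis and vertical below 0.2 rad); the robot touches nothing.
It fails at once if a block is dropped: it falls freely, out of the fingers, faster than 0.7 m/s (a fall of about 25 mm) ((linear speed of round_block above 0.7 m/s and contact force between round_block and the fingers below 0.05 N) or (linear speed of flat_block above 0.7 m/s and contact force between flat_block and the fingers below 0.05 N) or (linear speed of doming_block above 0.7 m/s and contact force between doming_block and the fingers below 0.05 N) or (linear speed of grooved_bar above 0.7 m/s and contact force between grooved_bar and the fingers below 0.05 N)).
It fails at once if the oil bottle or the ring cone is knocked over (tilted over 0.5 rad) or shifted more than 25 mm (angle between any of oil_bottle, ring_cone's own z axis and vertical above 0.5 rad or distance of any of oil_bottle, ring_cone from where it was at the start of the episode above 0.025 m).
It also fails if it takes over 141 s, if anything falls off the work surface, if the arm or the gripper's body presses on something with over 40 N, if the wrist force passes 120 N, or if a joint passes its speed limit or range.

## Robot

A 6-joint arm with a two-finger parallel gripper is mounted at the origin on the work surface. World frame = base frame: x ahead of the robot, y to its left, z up, the work surface at z = 0. Lengths are in m, angles in degrees, forces in N, time in s.
With the tool pointing down it reaches from about 0.275 to 0.725 m from the base axis. Payload 15.9 kg.
Tool frame: the origin (TCP) lies at the very end of the fingers, on their centre line; the grasp point (between the pads) lies 19 mm behind it; y points along the fingers, z is the direction in which the jaws open and shut, and the axes are right-handed (so a half turn about y gives the same grasp; the last joint's range is limited). The gripper opens to 85 mm and grips with 20 to 120 N. Pads are 22 mm wide; open, the fingers measure 114 mm over their backs; the gripper's body (76 mm by 85 mm) begins 54 mm behind the grasp point. The pads swing forward as they close: fully open they stand 13 mm farther back than shut.
Start: joints at [-64.63, 12.198, -1.971, 75.831, 0, 90], TCP at [0.214, -0.452, 0.231] pointing down, gripper open.
Joint ranges: [-170.91, 170.91], [-42.67, 98.43], [-65.05, 77.54], [-120.47, 116.71], [-90, 82.35], [-180, 180]. Speed limits (degrees/s): [108.29, 108.29, 136.94, 147.25, 180, 180].

## Interface

Orientations are given as [roll, pitch, yaw] about the fixed x, y, z axes, in that order (R = Rz(yaw) Ry(pitch) Rx(roll)).
In Python, from cell import arm, vision gives the robot as it stands. The module is installed in compiled form; this text tells all that it offers.
- The arm moves only by the tool servo_tool, never from a script. Its argument "motion" is a list of rows, each a list of 7 numbers: the turn, a rotation vector about the tool's x, y, z normalised to -1 to 1, where 1 is 180 degrees, then the shift along the tool's x, y, z normalised to -1 to 1, where 1 is 200 mm, then the opening, from -1 (shut) to 1 (fully open). In form: [[rx, ry, rz, tx, ty, tz, jaw], ...]. A call has 1 to 5 rows; each row is the pose to reach, as a shift and turn from the pose commanded when the call began, along the tool's axes at that moment, turning the shorter way round; what a row does not reach only later rows make up. A row lasts 1/10 s, in which the tool goes at most 50 mm and 8.59 degrees, less where a joint would pass 70% of its speed; a pose out of reach is approached as far as the arm can. A call with a number of a shift or a turn outside -1 to 1 is refused whole. A call with a gripper value outside its range is refused whole. The fingers move at their own pace and stop on an object; "grip_force" is the grip in N (left out, the last holds). Time passes only in rows, so rows that repeat a pose let the fingers close. It gives the time, the measured TCP pose, the force and the opening at its end, in the units of the state.
- arm.sense(): the state, without advancing time (a new reading comes with each control period).
- vision.snapshot(name): name is "scene" or "top" or "wrist"; returns a dict with "color" (400x640x3 uint8, red, green, blue), "z_map" (400x640 float32, m along the optical axis (not along the pixel's ray), 0 where there is no reading), "mtx" (3x3 intrinsics, pixels), "T" (4x4, takes a point from camera to world coordinates). Camera axes: x right, y down, z forward; pixel columns grow to the right and rows downward; lengths in m; the calibration is good to about 2 mm. A picture is of the moment at which its call begins.
- arm.finish_job(): hands the job in, once; it reports no verdict.
The state is a dict: "t": time; "joint_positions": joint angles; "joint_velocities": joint speeds; "effort": joint torques, N m; "tcp_pos": TCP position; "orientation": TCP orientation; "force": force on the tool from outside, world axes, zero at the start; "wrist_torque": the same for the moment, N m; "opening": finger opening in m.
Only numpy, scipy, OpenCV 4.12 (cv2) and the standard library are available. Lean on these libraries where they do the work, as an engineer would, in place of code of your own. Each camera call takes 0.05 s, during which the arm holds its last target.

## Working session

There is one attempt and no reset: what is moved stays moved. The work goes in short steps, Python scripts to look and compute and a tool call to move; the robot and the scene stay as the last step left them, time stands still between calls to the robot, and variables do not carry over. Pictures are saved under pics/ and viewed, and the job is handed in when it is done.

Besides the shell and the picture viewer there is one more tool, called after ">>>" as name(argument=value, ...), one argument or row to a line, values as JSON. servo_tool: Moves the arm, as the interface text tells. Its arguments: {"type":"object","properties":{"motion":{"type":"array"},"grip_force":{"type":"number"}},"required":["motion"]}

```bash
mkdir -p pics; python3 - <<'E'
from cell import arm, vision
import cv2,numpy as np
print(arm.sense())
for n in ["scene","top"]:
    s=vision.snapshot(n); cv2.imwrite(f"pics/{n}0.png",s["color"][:,:,::-1]); print(n,s["mtx"],s["T"].round(4)); np.savez(f"{n}0.npz",**s)
E
```

```text
{'t': 0.0, 'joint_positions': array([-6.46291396e+01,  1.22240863e+01, -2.00885080e+00,  7.58323532e+01,
       -1.07559120e-03,  9.00009810e+01]), 'joint_velocities': array([ 0.02627008,  0.08882275, -0.03462736,  0.00221322, -0.10243574,
       -0.01779276]), 'effort': array([ 2.56159447e-04, -6.86159849e+01,  4.87119627e+01,  1.73016870e-02,
        1.00595757e-04,  9.09382223e-07]), 'tcp_pos': array([ 0.21408103, -0.45145984,  0.2308182 ]), 'orientation': array([-9.00652903e+01, -1.07670838e-03, -1.54630119e+02]), 'force': array([ 0.07800416, -1.08328107,  0.13700004]), 'wrist_torque': array([-0.00505152,  0.03105072,  0.02911707]), 'opening': 0.08542991420099921}
scene [[443.02889911   0.         316.18468537]
 [  0.         443.02889911 198.04401195]
 [  0.           0.           1.        ]] [[ 0.6224  0.4829 -0.616   1.2064]
 [ 0.7825 -0.3678  0.5023 -0.5482]
 [ 0.016  -0.7947 -0.6068  0.7041]
 [ 0.      0.      0.      1.    ]]
top [[388.73329055   0.         319.76938791]
 [  0.         388.73329055 197.44955519]
 [  0.           0.           1.        ]] [[-0.0141 -0.9929  0.1178  0.3965]
 [-0.9998  0.0128 -0.0118  0.0025]
 [ 0.0103 -0.1179 -0.993   1.078 ]
 [ 0.      0.      0.      1.    ]]
```

View pics/top0.png

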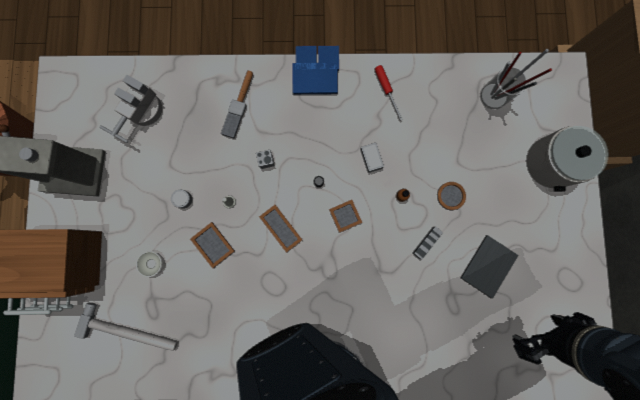

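View pics/scene0.png

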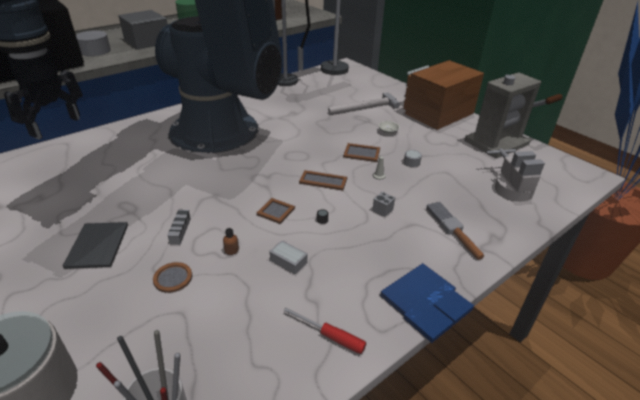

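The top view shows the blocks: round (181,199), doming (265,159), flat (372,158) and bar (427,242). The nests are oblong (213,245), long (281,228), square (345,216) and round (451,195). The bottle is at (403,195), the cone at (229,201) and the loupe at (319,182). Next I'll measure their poses.

```bash
cat > helpers.py <<'E'
import numpy as np, cv2
def world(s):
    z=s["z_map"]; h,w=z.shape; u,v=np.meshgrid(np.arange(w),np.arange(h)); K=s["mtx"]
    P=np.stack([(u-K[0,2])/K[0,0]*z,(v-K[1,2])/K[1,1]*z,z],-1)
    return P@s["T"][:3,:3].T+s["T"][:3,3]
def plane_h(s,z0):
    # homography world (x,y,1)-> pixel for plane z0
    Ti=np.linalg.inv(s["T"]); A=np.stack([Ti[:3,0],Ti[:3,1],Ti[:3,2]*z0+Ti[:3,3]],1); return s["mtx"]@A
def ortho(s,z0,c,half,res):
    # image: right = -y world, up = +x  (res m/pixel)
    n=int(2*half/res); M=np.array([[0,-res,c[0]+half],[-res,0,c[1]+half],[0,0,1]])
    H=plane_h(s,z0)@M
    return cv2.warpPerspective(s["color"],H,(n,n),flags=cv2.INTER_CUBIC|cv2.WARP_INVERSE_MAP)
E
python3 - <<'E'
from helpers import *
s=dict(np.load("top0.npz")); W=world(s); print(np.median(W[100:300,150:480,2]))
names={'round':(181,199),'dom':(265,159),'flat':(372,158),'bar':(427,242),'oblN':(213,245),'longN':(281,228),'sqN':(345,216),'rndN':(451,195),'bottle':(403,195),'cone':(229,201),'loupe':(319,182)}
zt={'round':.03,'dom':.04,'flat':.03,'bar':.03,'bottle':.06,'cone':.06,'loupe':.024}
tiles=[]
for n,(u,v) in names.items():
    z=zt.get(n,.01); p=np.linalg.inv(plane_h(s,z))@[u,v,1]; p=p[:2]/p[2]
    thr=z-.006 if n[-1]!='N' else .002
    if n in('bottle','cone'): thr=.01
    m=np.zeros(W.shape[:2],np.uint8); sl=np.s_[v-26:v+26,u-26:u+26]; m[sl]=(W[sl][...,2]>thr)
    nl,lab,st,cen=cv2.connectedComponentsWithStats(m); k=1+np.argmax(st[1:,4]); 
    pts=W[lab==k]; r=cv2.minAreaRect((pts[:,:2]*1000).astype(np.float32))
    print(n,np.r_[p].round(3),len(pts),'c',np.round(r[0],1),'sz',np.round(r[1],1),'ang',round(r[2],1),'zmed',np.median(pts[:,2]).round(4),pts[:,2].max().round(3))
    t=ortho(s,z,p,.08,.0008); cv2.putText(t,n,(3,14),0,.5,(255,0,0),1); tiles.append(t)
tiles.append(np.zeros_like(t))
im=np.vstack([np.hstack(tiles[i:i+4]) for i in (0,4,8)])
cv2.imwrite("pics/tiles0.png",im[:,:,::-1])
E
```

```text
0.00014697238596694806
round [0.521 0.365] 270 c [464.5 197.6] sz [413.3  47.6] ang 71.0 zmed 0.0302 1.078
dom [0.627 0.137] 217 c [519.2  87.1] sz [294.7  44.8] ang 25.9 zmed 0.0397 1.078
flat [ 0.628 -0.155] 419 c [ 523.4 -102.1] sz [ 76.7 319.8] ang 64.0 zmed 0.0299 1.078
bar [ 0.397 -0.296] 356 c [ 379.5 -171.8] sz [ 77.  341.5] ang 7.1 zmed 0.0298 1.078
oblN [0.397 0.282] 1027 c [377.1 183.7] sz [341.9 126.4] ang 75.8 zmed 0.0062 1.078
longN [0.44  0.097] 893 c [429.6  89. ] sz [169.5  74.7] ang 45.3 zmed 0.0065 1.078
sqN [ 0.471 -0.079] 643 c [460.2 -52.4] sz [ 85.8 145.6] ang 19.3 zmed 0.0068 1.078
rndN [ 0.525 -0.375] 609 c [ 486.1 -204. ] sz [ 87.3 441.6] ang 12.3 zmed 0.0064 1.078
bottle [ 0.521 -0.23 ] 143 c [ 471.9 -120.3] sz [ 32.5 286.4] ang 25.1 zmed 0.0404 1.078
cone [0.511 0.229] 85 c [514.2 239.3] sz [18.4 23.4] ang 36.2 zmed 0.039 0.068
loupe [ 0.564 -0.009] 94 c [488.9  -5.2] sz [ 27.5 185. ] ang 89.5 zmed 0.0238 1.078
```

View pics/tiles0.png

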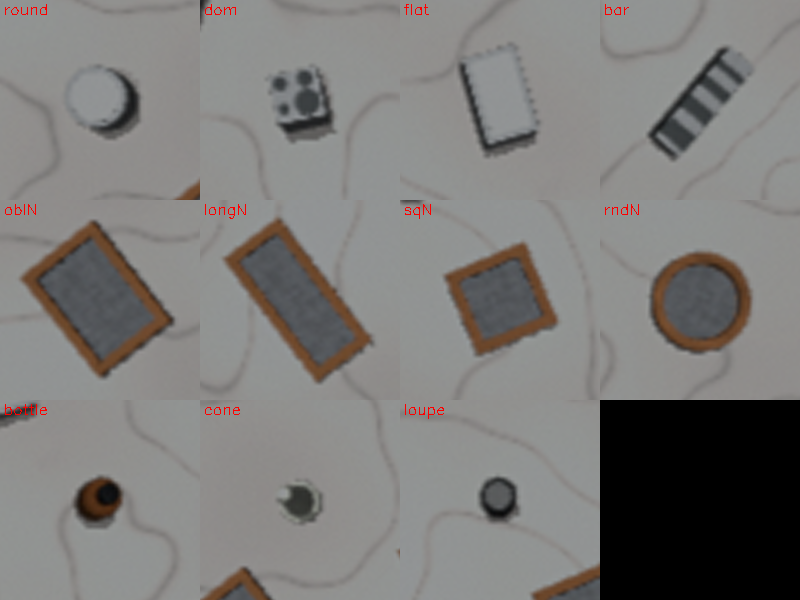

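```bash
cat > meas.py <<'E'
from helpers import *
def measure(s,names,zt,verbose=True):
    W=world(s); out={}
    W[s["z_map"]<=0]=np.nan
    for n,p in names.items():
        z=zt.get(n,.01)
        if n[-1]=='N':
            res=.0005; half=.09; t=ortho(s,z,p,half,res); hsv=cv2.cvtColor(t,cv2.COLOR_RGB2HSV)
            m=((hsv[...,1]>100)&((hsv[...,0]<20)|(hsv[...,0]>170))&(hsv[...,2]>70)).astype(np.uint8)
            m=cv2.morphologyEx(m,cv2.MORPH_OPEN,np.ones((5,5)))
            c=max(cv2.findContours(m,cv2.RETR_EXTERNAL,cv2.CHAIN_APPROX_NONE)[0],key=cv2.contourArea)
            c=c[:,0,:].astype(np.float64); xy=np.stack([p[0]+half-c[:,1]*res,p[1]+half-c[:,0]*res],1)
        else:
            d=np.hypot(W[...,0]-p[0],W[...,1]-p[1]); lo=z-.006; hi=z+.006
            if n in('bottle','cone'): lo,hi=.012,.08
            m=(d<.07)&(W[...,2]>lo)&(W[...,2]<hi); xy=W[m][:,:2]
        r=cv2.minAreaRect((xy*1000).astype(np.float32)); c,sz,a=r
        if sz[0]<sz[1]: a-=90
        a=(a+90)%180-90
        out[n]=(c,sz,a)
        if verbose: print(n,'c',np.round(c,1),'mean',(xy.mean(0)*1000).round(1),'sz',np.round(sorted(sz)[::-1],1),'long-axis yaw',round(a,1))
    return out
names={'round':(.521,.365),'dom':(.627,.137),'flat':(.628,-.155),'bar':(.397,-.296),'oblN':(.397,.282),'longN':(.44,.097),'sqN':(.471,-.079),'rndN':(.525,-.375),'bottle':(.521,-.23),'cone':(.511,.229),'loupe':(.564,-.009)}
zt={'round':.03,'dom':.04,'flat':.03,'bar':.03,'bottle':.06,'cone':.06,'loupe':.024}
if __name__=="__main__":
    for cam in("top","scene"):
        print(cam); measure(dict(np.load(cam+"0.npz")),names,zt)
E
python3 meas.py
```

```text
top
round c [524.5 369.9] mean [523.7 368.9] sz [49.  47.1] long-axis yaw 46.9
dom c [630.9 140.7] mean [630.2 140.6] sz [40.2 39.6] long-axis yaw 11.9
flat c [ 633.2 -155. ] mean [ 632.3 -155.1] sz [73.1 44.6] long-axis yaw 16.6
bar c [ 395.4 -299.2] mean [ 395.1 -298.5] sz [93.9 27.5] long-axis yaw -39.9
oblN c [397.8 285. ] mean [398.1 284.3] sz [101.6  73.3] long-axis yaw 38.1
longN c [440.8  98.7] mean [440.8  99.1] sz [122.9  54.7] long-axis yaw 37.2
sqN c [472.1 -79.6] mean [472.1 -79.9] sz [68.7 68.4] long-axis yaw 22.9
rndN c [ 524.  -376.2] mean [ 524.1 -375.7] sz [77.  76.5] long-axis yaw 0.0
bottle c [ 525.2 -235.4] mean [ 523.8 -232.7] sz [31.2 30.8] long-axis yaw -87.7
cone c [514.1 239.7] mean [513.8 237.7] sz [22.5 18.5] long-axis yaw -55.0
loupe c [567.4  -5.9] mean [567.6  -6.7] sz [28.1 27.5] long-axis yaw -0.5
scene
round c [524.3 368.5] mean [526.9 366.3] sz [49.9 47.7] long-axis yaw -40.7
dom c [633.8 136.9] mean [634.  137.5] sz [43.6 42.6] long-axis yaw -73.8
flat c [ 635.9 -158. ] mean [ 637.  -158.3] sz [73.  46.5] long-axis yaw 16.1
bar c [ 397.9 -301.6] mean [ 401.3 -303.6] sz [94.5 27.8] long-axis yaw -39.6
oblN c [404.8 276.9] mean [411.2 269.5] sz [97.3 73.1] long-axis yaw 39.1
longN c [446.8  93.1] mean [445.9  94.1] sz [119.5  56.2] long-axis yaw 37.2
sqN c [477.7 -84.3] mean [477.8 -84.5] sz [69.5 68.3] long-axis yaw -66.9
rndN c [ 529.8 -379.5] mean [ 529.7 -379.5] sz [77.5 75. ] long-axis yaw 0.0
bottle c [ 533.3 -240.8] mean [ 535.6 -241.9] sz [32.5 25.5] long-axis yaw 61.6
cone c [520.1 235.6] mean [521.4 235.3] sz [19.  18.8] long-axis yaw -85.3
loupe c [571.2  -9.4] mean [571.6  -9.4] sz [29.1 27. ] long-axis yaw -36.9
```

```bash
cat > plan.py <<'E'
import sys,numpy as np
from cell import arm
from scipy.spatial.transform import Rotation as R
def st(): 
    s=arm.sense(); return s
def plan(x,y,z,yaw,s=None):
    s=s or arm.sense(); Rc=R.from_euler('xyz',s["orientation"],degrees=True)
    Rt=R.from_euler('xyz',[-90,0,yaw],degrees=True)
    d=Rc.inv().apply(np.array([x,y,z])-s["tcp_pos"])/.2; rv=(Rc.inv()*Rt).as_rotvec()/np.pi
    print("t %.2f pos %s ori %s j1 %.1f j5 %.1f j6 %.1f open %.4f F %s"%(s["t"],s["tcp_pos"].round(4),s["orientation"].round(1),s["joint_positions"][0],s["joint_positions"][4],s["joint_positions"][5],s["opening"],s["force"].round(1)))
    print("row",rv.round(4),d.round(4))
if __name__=="__main__": plan(*map(float,sys.argv[1:5]))
E
python3 plan.py .396 -.299 .15 -40
```

```text
t 0.10 pos [ 0.2141 -0.4515  0.2309] ori [ -90.1   -0.  -154.6] j1 -64.6 j5 -0.0 j6 90.0 open 0.0857 F [0.1 0.1 0.2]
row [ 2.000e-04 -6.368e-01 -3.000e-04] [-1.1485  0.4047 -0.2989]
```

>>> servo_tool(
  motion=[
    [0, -0.048, 0, -0.2, 0.07, -0.05, 1],
    [0, -0.096, 0, -0.4, 0.15, -0.1, 1],
    [0, -0.14, 0, -0.6, 0.22, -0.15, 1],
    [0, -0.19, 0, -0.8, 0.3, -0.2, 1],
    [0, -0.23, 0, -1, 0.35, -0.25, 1],
  ],
)

```text
t: 0.6
tcp_pos: [0.3741, -0.3193, 0.1601]
orientation: [-90.1, 0.0, -112.9]
force: [0.8, -0.9, -0.4]
opening: 0.0852
```

```bash
python3 plan.py .396 -.299 .15 -40
```

```text
t 0.60 pos [ 0.3741 -0.3193  0.1601] ori [ -90.1    0.  -112.9] j1 -40.5 j5 -0.0 j6 72.4 open 0.0852 F [ 0.8 -0.9 -0.4]
row [ 3.000e-04 -4.049e-01 -3.000e-04] [-0.136   0.0505  0.0612]
```

>>> servo_tool(
  motion=[
    [0, -0.047, 0, -0.04, 0.0, 0.02, 1],
    [0, -0.094, 0, -0.08, 0.0, 0.03, 1],
    [0, -0.141, 0, -0.136, 0.0, 0.06, 1],
    [0, -0.188, 0, -0.136, 0.0, 0.06, 1],
    [0, -0.235, 0, -0.136, 0.0, 0.06, 1],
  ],
)

```text
t: 1.1
tcp_pos: [0.3954, -0.3002, 0.161]
orientation: [-90.0, 0.0, -70.5]
force: [-0.2, -0.7, -0.1]
opening: 0.0854
```

```bash
python3 plan.py .396 -.299 .18 -40
```

```text
t 1.10 pos [ 0.3954 -0.3002  0.161 ] ori [-90.    0.  -70.5] j1 -37.2 j5 -0.0 j6 33.3 open 0.0854 F [-0.2 -0.7 -0.1]
row [ 1.000e-04 -1.697e-01 -2.000e-04] [-0.0047 -0.0951  0.005 ]
```

>>> servo_tool(
  motion=[
    [0, -0.045, 0, 0, -0.05, 0, 1],
    [0, -0.09, 0, 0, -0.1, 0, 1],
    [0, -0.135, 0, 0, -0.1, 0.005, 1],
    [0, -0.17, 0, -0.005, -0.1, 0.005, 1],
    [0, -0.17, 0, -0.005, -0.1, 0.005, 1],
  ],
)

```text
t: 1.6
tcp_pos: [0.3957, -0.2992, 0.1811]
orientation: [-90.0, 0.0, -40.2]
force: [0.4, 0.6, -0.3]
opening: 0.0855
```

```bash
cat > wr.py <<'E'
import sys
from helpers import *; from cell import arm,vision
s=vision.snapshot("wrist"); nm=sys.argv[1]; cv2.imwrite(f"pics/{nm}.png",s["color"][:,:,::-1]); np.savez(nm+".npz",**s)
print(s["mtx"].round(1).tolist(),s["T"].round(4).tolist())
E
python3 wr.py w1; python3 plan.py .396 -.299 .18 -40
```

```text
[[343.7, 0.0, 320.2], [0.0, 343.7, 197.4], [0.0, 0.0, 1.0]] [[0.6461, 0.7339, 0.2096, 0.3436], [0.7632, -0.6214, -0.177, -0.2541], [0.0004, 0.2743, -0.9616, 0.3232], [0.0, 0.0, 0.0, 1.0]]
t 1.65 pos [ 0.3957 -0.2992  0.1811] ori [-90.    0.  -40.5] j1 -37.1 j5 -0.0 j6 3.4 open 0.0852 F [0.8 0.7 0.4]
row [ 0.     -0.0026 -0.0002] [0.0002 0.0055 0.0018]
```

View pics/w1.png

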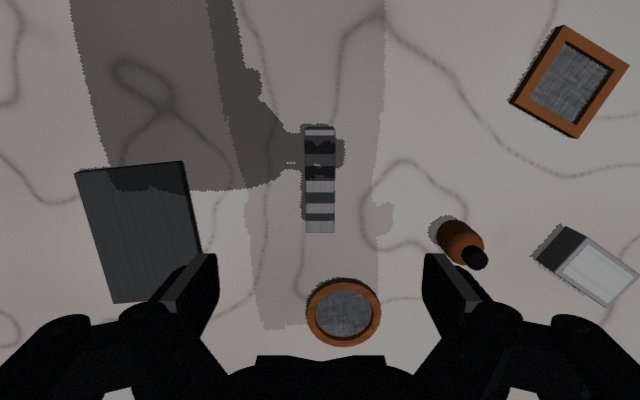

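The wrist view shows the bar at (320,180), centred between the fingers. The round nest is at (343,312), the flat block at (585,265), the square nest at (570,80) and the bottle at (463,245). I'll cross-check those positions.

```bash
python3 - <<'E'
from meas import *
s=dict(np.load("w1.npz")); measure(s,{k:names[k] for k in("bar","rndN","sqN","bottle")},zt)
W=world(s); d=W[120:235,300:340]; print(np.nanmedian(W[300:390,260:300,2]))
E
```

```text
bar c [ 397.4 -299.9] mean [ 395.7 -298.4] sz [93.4 26.5] long-axis yaw -40.5
rndN c [ 526.  -376.5] mean [ 525.9 -376.6] sz [77. 77.] long-axis yaw -90.0
sqN c [474.1 -79.9] mean [474.2 -79.8] sz [69.8 69.6] long-axis yaw -67.2
bottle c [ 525.6 -237.2] mean [ 521.2 -237.7] sz [33.3 29.1] long-axis yaw 88.2
-0.00028712295588817494
```

>>> servo_tool(
  motion=[
    [0, 0, 0, 0, 0.2, 0, 1],
    [0, 0, 0, 0.002, 0.4, 0.001, 1],
    [0, 0, 0, 0.004, 0.6, 0.001, 1],
    [0, 0, 0, 0.004, 0.75, 0.001, 1],
    [0, 0, 0, 0.004, 0.8, 0.001, 1],
  ],
)

```text
t: 2.15
tcp_pos: [0.3949, -0.2985, 0.0185]
orientation: [-90.0, 0.3, -40.5]
force: [0.8, 0.2, 0.4]
opening: 0.0853
```

```bash
python3 plan.py .3965 -.2995 .008 -40.3
```

```text
t 2.15 pos [ 0.3949 -0.2985  0.0185] ori [-90.    0.3 -40.5] j1 -37.1 j5 0.0 j6 3.4 open 0.0853 F [0.8 0.2 0.4]
row [ 0.0001 -0.0012 -0.0014] [0.0095 0.0527 0.0012]
```

>>> servo_tool(
  motion=[
    [0, 0, 0, 0.006, 0.052, 0.001, 1],
    [0, 0, 0, 0.006, 0.052, 0.001, 0],
    [0, 0, 0, 0.006, 0.052, 0.001, -1],
    [0, 0, 0, 0.006, 0.052, 0.001, -1],
    [0, 0, 0, 0.006, 0.052, 0.001, -1],
  ],
  grip_force=80,
)

```text
t: 2.65
tcp_pos: [0.3982, -0.3007, 0.0118]
orientation: [-90.0, -0.1, -40.3]
force: [-0.3, -1.4, -0.9]
opening: 0.0279
```

>>> servo_tool(
  motion=[
    [0, 0, 0, 0, 0, 0, -1],
    [0, 0, 0, 0, 0, 0, -1],
    [0, 0, 0, 0, 0, 0, -1],
  ],
)

```text
t: 2.95
tcp_pos: [0.3982, -0.3008, 0.012]
orientation: [-90.0, -0.1, -40.3]
force: [-4.0, 2.1, 13.5]
opening: 0.0239
```

```bash
python3 plan.py .3965 -.2995 .12 -40.3
```

```text
t 2.95 pos [ 0.3982 -0.3008  0.012 ] ori [-90.   -0.1 -40.3] j1 -37.1 j5 -0.0 j6 3.3 open 0.0239 F [-4.   2.1 13.5]
row [ 0.     -0.0002  0.0005] [-9.600e-03 -5.398e-01 -5.000e-04]
```

>>> servo_tool(
  motion=[
    [0, 0, 0, 0, -0.03, 0, -1],
    [0, 0, 0, 0, -0.12, 0, -1],
    [0, 0, 0, 0, -0.26, 0, -1],
    [0, 0, 0, 0, -0.42, 0, -1],
    [0, 0, 0, 0, -0.55, 0, -1],
  ],
)

```text
t: 3.45
tcp_pos: [0.3975, -0.3002, 0.1227]
orientation: [-90.0, -0.0, -40.3]
force: [1.2, -0.9, -6.8]
opening: 0.0239
```

```bash
python3 wr.py w2;  python3 plan.py .441 .0987 .12 37.2
```

```text
[[343.7, 0.0, 320.2], [0.0, 343.7, 197.4], [0.0, 0.0, 1.0]] [[0.6477, 0.7324, 0.2099, 0.3454], [0.7619, -0.6228, -0.1778, -0.2549], [0.0005, 0.2751, -0.9614, 0.2648], [0.0, 0.0, 0.0, 1.0]]
t 3.50 pos [ 0.399  -0.3013  0.1264] ori [-90.   -0.3 -40.3] j1 -37.1 j5 0.0 j6 3.3 open 0.0239 F [ 2.3 -2.   1.9]
row [ 0.001  -0.4307  0.0014] [-1.1346  0.027   1.6606]
```

View pics/w2.png

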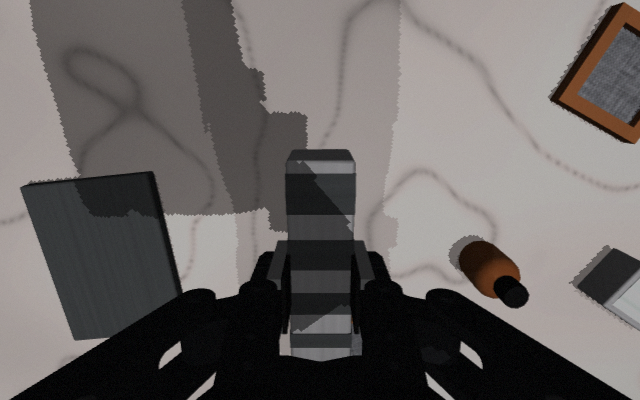

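The bar is held level between the pads at (320,250). I'll work out its offset in the tool frame.

```bash
python3 - <<'E'
from helpers import *; from scipy.spatial.transform import Rotation as R
s=dict(np.load("w2.npz")); W=world(s); tcp=np.array([.399,-.3013,.1264]); Rc=R.from_euler('xyz',[-90,0,-40.3],degrees=True)
P=Rc.inv().apply((W-tcp).reshape(-1,3)).reshape(W.shape)*1000
for v in (148,152,156,160,165,200,250,300,340,355): print(v,P[v,320].round(1))
sel=P[205:235,270:370]; m=abs(sel[...,1]+20)<6; print(np.percentile(sel[m],[2,50,98],axis=0).round(1))
E
```

```text
148 [-34.7 126.2   0.6]
152 [-49.5   5.6   0.7]
156 [-49.4  -4.5   0.7]
160 [-49.4 -13.6   0.7]
165 [-47.6 -13.6   0.7]
200 [-34.4 -14.3   0.6]
250 [-14.  -14.6   0.6]
300 [  8.8 -13.6   0.6]
340 [ 28.  -14.    0.6]
355 [ 36.  -13.7   0.6]
[[-32.5 -15.3 -11.8]
 [-28.7 -14.3  -0.1]
 [-20.8 -14.   12.9]]
```

>>> servo_tool(
  motion=[
    [0, -0.02, 0, -0.04, 0, 0.06, -1],
    [0, -0.05, 0, -0.11, 0, 0.17, -1],
    [0, -0.09, 0, -0.2, 0, 0.3, -1],
    [0, -0.13, 0, -0.29, 0, 0.43, -1],
    [0, -0.17, 0, -0.38, 0, 0.56, -1],
  ],
)

```text
t: 4.0
tcp_pos: [0.4118, -0.1645, 0.1205]
orientation: [-90.0, 0.0, -9.5]
force: [0.8, -0.4, -6.0]
opening: 0.0239
```

```bash
 python3 plan.py .4443 .0995 .12 37.2
```

```text
t 4.00 pos [ 0.4118 -0.1645  0.1205] ori [-90.    0.   -9.5] j1 -21.8 j5 0.0 j6 -12.3 open 0.0239 F [ 0.8 -0.4 -6. ]
row [-1.000e-04 -2.592e-01 -2.000e-04] [-0.0563  0.003   1.3287]
```

>>> servo_tool(
  motion=[
    [0, -0.04, 0, -0.01, 0, 0.18, -1],
    [0, -0.08, 0, -0.02, 0, 0.36, -1],
    [0, -0.12, 0, -0.03, 0, 0.54, -1],
    [0, -0.16, 0, -0.035, 0, 0.72, -1],
    [0, -0.2, 0, -0.04, 0, 0.9, -1],
  ],
)

```text
t: 4.5
tcp_pos: [0.4343, 0.0144, 0.1206]
orientation: [-90.0, 0.0, 26.6]
force: [0.9, -1.0, -6.5]
opening: 0.0241
```

```bash
 python3 plan.py .4443 .0995 .12 37.2
```

```text
t 4.50 pos [0.4343 0.0144 0.1206] ori [-90.    0.   26.6] j1 1.9 j5 0.0 j6 -24.7 open 0.0241 F [ 0.9 -1.  -6.5]
row [-0.0001 -0.0591 -0.0001] [0.2348 0.0032 0.358 ]
```

>>> servo_tool(
  motion=[
    [0, -0.02, 0, 0.1, 0, 0.15, -1],
    [0, -0.04, 0, 0.18, 0, 0.27, -1],
    [0, -0.058, 0, 0.234, 0, 0.355, -1],
    [0, -0.058, 0, 0.234, 0, 0.355, -1],
    [0, -0.058, 0, 0.234, 0, 0.355, -1],
  ],
)

```text
t: 5.0
tcp_pos: [0.4448, 0.0975, 0.1205]
orientation: [-90.0, 0.1, 36.7]
force: [1.3, -0.5, -6.0]
opening: 0.024
```

```bash
 python3 plan.py .4443 .0995 .12 37.2; python3 wr.py w3; python3 - <<'E'
from meas import *
s=dict(np.load("w3.npz")); measure(s,{k:names[k] for k in("longN","sqN","oblN")},zt)
E
```

```text
t 5.00 pos [0.4448 0.0975 0.1205] ori [-90.    0.1  36.7] j1 12.4 j5 -0.0 j6 -24.4 open 0.0240 F [ 1.3 -0.5 -6. ]
row [-0.0001 -0.0026 -0.0003] [0.004  0.0025 0.0098]
[[343.7, 0.0, 320.2], [0.0, 343.7, 197.4], [0.0, 0.0, 1.0]] [[-0.5976, 0.7711, 0.2199, 0.3901], [0.8018, 0.5741, 0.1661, 0.0554], [0.0018, 0.2756, -0.9613, 0.2627], [0.0, 0.0, 0.0, 1.0]]
longN c [435.7 125.7] mean [435.5 125.9] sz [57.9  5.7] long-axis yaw 36.9
sqN c [473.9 -79.1] mean [473.9 -79.1] sz [69.8 69.6] long-axis yaw 22.9
oblN c [399.5 285.9] mean [393.9 285.5] sz [102.   73.9] long-axis yaw 38.3
```

View pics/w3.png

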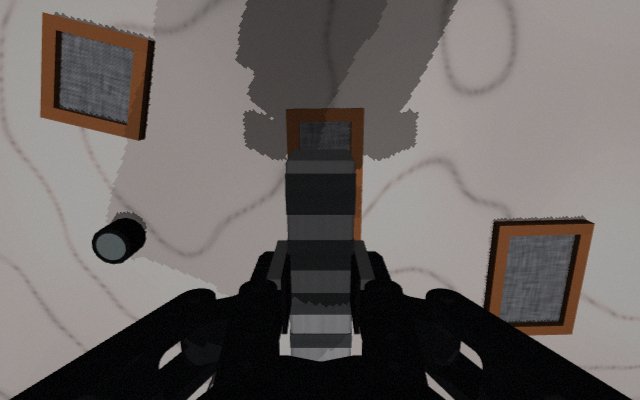

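The bar hangs over the long nest, whose far rim shows at row 108, columns 287–364. That rim edge gives a cross-check.

```bash
python3 - <<'E'
from helpers import *
s=dict(np.load("w3.npz")); H=np.linalg.inv(plane_h(s,.01)); r=[]
for p in((287,108.5),(364,108.5)):
    q=H@[*p,1]; q=q[:2]/q[2]*1000; r.append(q); print(q.round(1))
m=(r[0]+r[1])/2; a=np.radians(37.2); d=np.array([np.cos(a),np.sin(a)])
print(np.linalg.norm(r[0]-r[1]),np.degrees(np.arctan2(*(r[1]-r[0])[::-1])),'centre', m+62*d, m-62*d)
E
python3 plan.py .4447 .100 .03 37.2
```

```text
[409.3  40.8]
[376.5  84.7]
54.82368164228994 126.69530231711953 centre [442.26079131 100.24942554] [343.49108148  25.27913529]
t 5.05 pos [0.4449 0.097  0.1206] ori [-90.    0.   36.7] j1 12.3 j5 -0.0 j6 -24.4 open 0.0242 F [ 0.4 -0.8 -5.3]
row [-0.     -0.0029 -0.0003] [0.0086 0.4529 0.0126]
```

>>> servo_tool(
  motion=[
    [0, -0.003, 0, 0.01, 0.05, 0.015, -1],
    [0, -0.003, 0, 0.01, 0.17, 0.015, -1],
    [0, -0.003, 0, 0.01, 0.3, 0.015, -1],
    [0, -0.003, 0, 0.01, 0.4, 0.015, -1],
    [0, -0.003, 0, 0.01, 0.44, 0.015, -1],
  ],
)

```text
t: 5.55
tcp_pos: [0.4436, 0.1001, 0.0307]
orientation: [-89.9, 0.2, 37.2]
force: [-0.7, -0.2, -5.2]
opening: 0.0244
```

```bash
 python3 plan.py .4446 .1006 .016 37.2;python3 wr.py w4
```

```text
t 5.55 pos [0.4436 0.1001 0.0307] ori [-89.9   0.2  37.2] j1 12.7 j5 -0.0 j6 -24.5 open 0.0244 F [-0.7 -0.2 -5.2]
row [-0.0004 -0.     -0.0009] [ 0.0057  0.0735 -0.0013]
[[343.7, 0.0, 320.2], [0.0, 343.7, 197.4], [0.0, 0.0, 1.0]] [[-0.6041, 0.767, 0.2165, 0.3895], [0.7969, 0.5804, 0.1676, 0.0578], [0.0029, 0.2738, -0.9618, 0.173], [0.0, 0.0, 0.0, 1.0]]
```

View pics/w4.png

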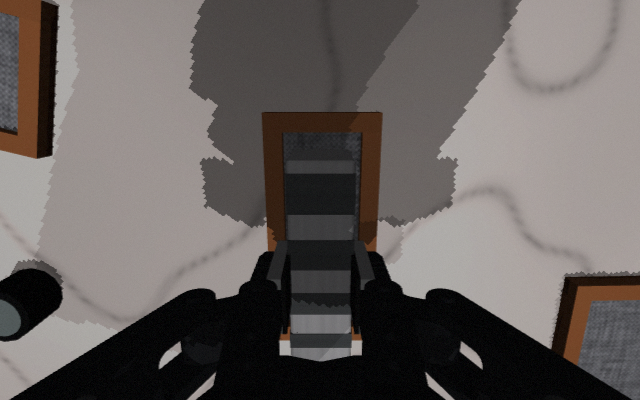

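```bash
python3 - <<'E'
from helpers import *; from scipy.spatial.transform import Rotation as R
s=dict(np.load("w4.npz")); tcp=np.array([.4436,.1001,.0307]); Rc=R.from_euler('xyz',[-90,0,37.2],degrees=True)
for z,p in((.01,(262,112)),(.01,(382,112)),(.01,(283,132)),(.01,(362,132)),(.01,(281,340)),(.0445,(285,161)),(.0445,(355,161)),(.0445,(320,161))):
    q=np.linalg.inv(plane_h(s,z))@[*p,1]; q=q/q[2]; print(p,(Rc.inv().apply(np.r_[q[:2],z]-tcp)*1000).round(1))
W=world(s);P=Rc.inv().apply((W-tcp).reshape(-1,3)).reshape(W.shape)*1000
for v in (162,200,340): print(P[v,320].round(1), W[v,320].round(4))
E
```

```text
(262, 112) [-63.2  20.7 -27.4]
(382, 112) [-63.2  20.7  27.9]
(283, 132) [-54.1  20.7 -18. ]
(362, 132) [-54.1  20.7  19. ]
(281, 340) [ 60.6  20.7 -22.6]
(285, 161) [-46.4 -13.8 -14. ]
(355, 161) [-46.4 -13.8  12.4]
(320, 161) [-46.4 -13.8  -0.8]
[-46.7 -17.7  -0.8] [0.4069 0.0713 0.0484]
[-31.9 -16.6  -0.8] [0.4187 0.0802 0.0473]
[ 30.5 -17.3  -0.8] [0.4684 0.1179 0.048 ]
```

>>> servo_tool(
  motion=[
    [0, 0, 0, 0.003, 0.02, 0.004, -1],
    [0, 0, 0, 0.003, 0.04, 0.004, -1],
    [0, 0, 0, 0.003, 0.055, 0.004, -1],
    [0, 0, 0, 0.003, 0.06, 0.004, -1],
    [0, 0, 0, 0.003, 0.06, 0.004, -1],
  ],
)

```text
t: 6.1
tcp_pos: [0.4452, 0.102, 0.021]
orientation: [-90.0, -0.0, 37.3]
force: [0.8, 0.4, -5.0]
opening: 0.0242
```

>>> servo_tool(
  motion=[
    [0, 0, 0, 0, 0.005, 0, -1],
    [0, 0, 0, 0, 0.01, 0, -1],
    [0, 0, 0, 0, 0.01, 0, -1],
  ],
)

```text
t: 6.4
tcp_pos: [0.4451, 0.102, 0.0189]
orientation: [-90.0, 0.0, 37.2]
force: [-0.5, -0.2, -5.8]
opening: 0.0242
```

>>> servo_tool(
  motion=[
    [0, 0, 0, -0.003, 0.005, -0.003, -1],
    [0, 0, 0, -0.003, 0.01, -0.003, -1],
    [0, 0, 0, -0.003, 0.01, -0.003, -1],
  ],
)

```text
t: 6.7
tcp_pos: [0.4449, 0.1011, 0.0168]
orientation: [-90.0, 0.0, 37.2]
force: [-0.5, 0.5, -6.7]
opening: 0.0244
```

>>> servo_tool(
  motion=[
    [0, 0, 0, 0, 0.005, 0, -1],
    [0, 0, 0, 0, 0.005, 0, -1],
  ],
)

```text
t: 6.9
tcp_pos: [0.4451, 0.1011, 0.0161]
orientation: [-90.0, -0.0, 37.2]
force: [-1.5, -0.3, 2.4]
opening: 0.0244
```

>>> servo_tool(
  motion=[
    [0, 0, 0, 0, 0, 0, -0.2],
    [0, 0, 0, 0, 0, 0, 0],
    [0, 0, 0, 0, 0, 0, 0.3],
    [0, 0, 0, 0, 0, 0, 1],
    [0, 0, 0, 0, 0, 0, 1],
  ],
)

```text
t: 7.4
tcp_pos: [0.4451, 0.1011, 0.0159]
orientation: [-90.0, -0.0, 37.2]
force: [0.0, -0.2, 0.4]
opening: 0.0819
```

>>> servo_tool(
  motion=[
    [0, 0, 0, 0, -0.1, 0, 1],
    [0, 0, 0, 0, -0.3, 0, 1],
    [0, 0, 0, 0, -0.5, 0, 1],
    [0, 0, 0, 0, -0.65, 0, 1],
    [0, 0, 0, 0, -0.8, 0, 1],
  ],
)

```text
t: 7.9
tcp_pos: [0.445, 0.1011, 0.1776]
orientation: [-90.0, -0.0, 37.3]
force: [0.2, 1.1, 0.2]
opening: 0.0852
```

```bash
python3 wr.py w5;  python3 plan.py .475 -.1 .18 -20; python3 - <<'E'
from meas import *
s=dict(np.load("w5.npz")); n={k:names[k] for k in("longN","sqN","oblN",'dom')}; n['bar']=(.442,.1); zt['bar']=.034; measure(s,n,zt)
E
```

```text
[[343.7, 0.0, 320.2], [0.0, 343.7, 197.4], [0.0, 0.0, 1.0]] [[-0.6049, 0.7654, 0.2199, 0.3904], [0.7963, 0.5809, 0.1686, 0.0585], [0.0013, 0.2771, -0.9608, 0.3196], [0.0, 0.0, 0.0, 1.0]]
t 7.95 pos [0.4467 0.1015 0.1818] ori [-90.1  -0.3  37.3] j1 12.8 j5 -0.0 j6 -24.4 open 0.0852 F [ 1.  -0.3  6.4]
row [-1.000e-04  3.181e-01  1.900e-03] [-0.4973  0.0085 -0.8876]
longN c [454.1 108.4] mean [459.7 112.4] sz [94.6 55.8] long-axis yaw 36.9
sqN c [473.9 -79.3] mean [474.  -79.4] sz [69.8 69.4] long-axis yaw 22.8
oblN c [399.4 286.2] mean [390.8 285.8] sz [101.8  73.7] long-axis yaw 38.3
dom c [631.6 140.2] mean [628.  138.3] sz [41.4 39.7] long-axis yaw 12.2
bar c [444.6 100.5] mean [442.7  99. ] sz [93.5 26.5] long-axis yaw 37.3
```

View pics/w5.png

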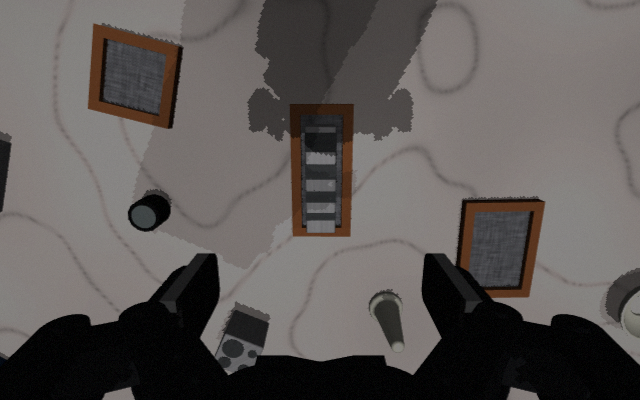

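The bar lies in the long nest, 2–3 mm off centre. The doming block is next.

```bash
 python3 plan.py .6315 .1402 .11 12.1
```

```text
t 7.95 pos [0.4467 0.1015 0.1818] ori [-90.1  -0.3  37.3] j1 12.8 j5 -0.0 j6 -24.4 open 0.0852 F [ 1.  -0.3  6.4]
row [0.0004 0.1397 0.0018] [ 0.8507  0.3644 -0.4044]
```

>>> servo_tool(
  motion=[
    [0, 0.03, 0, 0.2, 0.05, -0.1, 1],
    [0, 0.07, 0, 0.4, 0.1, -0.2, 1],
    [0, 0.1, 0, 0.6, 0.2, -0.3, 1],
    [0, 0.14, 0, 0.78, 0.27, -0.37, 1],
    [0, 0.14, 0, 0.86, 0.35, -0.405, 1],
  ],
)

```text
t: 8.45
tcp_pos: [0.6334, 0.1414, 0.1042]
orientation: [-90.0, -0.0, 11.8]
force: [-1.2, -0.5, -0.8]
opening: 0.0858
```

>>> servo_tool(
  motion=[
    [0, 0, 0, 0, 0, 0, 1],
  ],
)

```text
t: 8.55
tcp_pos: [0.6314, 0.1409, 0.1024]
orientation: [-90.0, 0.2, 12.0]
force: [-1.0, 0.7, 0.2]
opening: 0.0853
```

```bash
 python3 plan.py .6315 .1402 .007 12.1; python3 wr.py w6; python3 - <<'E'
from meas import *
s=dict(np.load("w6.npz")); n={k:names[k] for k in("dom","cone")}; measure(s,n,zt)
E
```

```text
t 8.55 pos [0.6314 0.1409 0.1024] ori [-90.    0.2  12. ] j1 12.6 j5 0.0 j6 0.5 open 0.0853 F [-1.   0.7  0.2]
row [ 0.     -0.0003 -0.0011] [ 0.0015  0.4769 -0.0037]
[[343.7, 0.0, 320.2], [0.0, 343.7, 197.4], [0.0, 0.0, 1.0]] [[-0.2082, 0.9412, 0.266, 0.5647], [0.9781, 0.1999, 0.0581, 0.1263], [0.0015, 0.2723, -0.9622, 0.2447], [0.0, 0.0, 0.0, 1.0]]
dom c [632.5 140.5] mean [631.3 140.2] sz [40.2 40.1] long-axis yaw 12.3
cone c [519.6 239.2] mean [519.7 236.5] sz [23.9 17.9] long-axis yaw 44.8
```

View pics/w6.png

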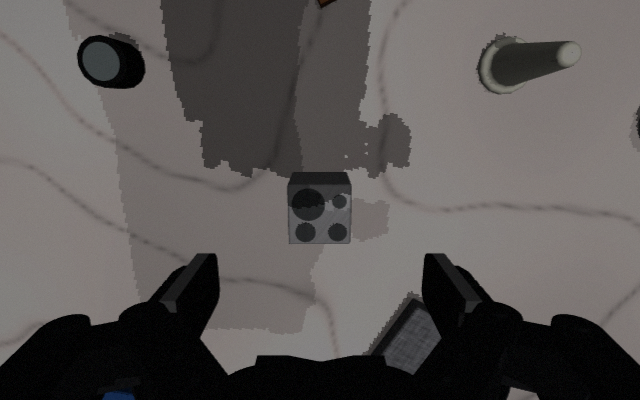

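The doming block sits at (320,210), centred and aligned between the fingers. Descending.

>>> servo_tool(
  motion=[
    [0, 0, 0, 0, 0.15, 0, 1],
    [0, 0, 0, 0, 0.3, 0, 1],
    [0, 0, 0, 0, 0.42, 0, 1],
    [0, 0, 0, 0, 0.46, 0, 1],
    [0, 0, 0, 0, 0.46, 0, 0.5],
  ],
)

```text
t: 9.1
tcp_pos: [0.6301, 0.1406, 0.0139]
orientation: [-90.0, 0.1, 12.1]
force: [0.6, -0.3, 0.0]
opening: 0.0731
```

>>> servo_tool(
  motion=[
    [0, 0, 0, 0, 0, 0, -1],
    [0, 0, 0, 0, 0, 0, -1],
    [0, 0, 0, 0, 0, 0, -1],
    [0, 0, 0, 0, 0, 0, -1],
    [0, 0, 0, 0, 0, 0, -1],
  ],
)

```text
t: 9.6
tcp_pos: [0.632, 0.141, 0.0159]
orientation: [-90.0, -0.2, 12.1]
force: [-3.4, -1.3, 10.9]
opening: 0.0386
```

>>> servo_tool(
  motion=[
    [0, 0, 0, 0, 0, 0, -1],
    [0, 0, 0, 0, 0, 0, -1],
  ],
)

```text
t: 9.8
tcp_pos: [0.632, 0.141, 0.0159]
orientation: [-90.0, -0.2, 12.1]
force: [-1.5, -0.3, 10.8]
opening: 0.0388
```

>>> servo_tool(
  motion=[
    [0, 0, 0, 0, -0.03, 0, -1],
    [0, 0, 0, 0, -0.12, 0, -1],
    [0, 0, 0, 0, -0.26, 0, -1],
    [0, 0, 0, 0, -0.42, 0, -1],
    [0, 0, 0, 0, -0.55, 0, -1],
  ],
)

```text
t: 10.3
tcp_pos: [0.631, 0.1408, 0.1262]
orientation: [-90.0, -0.1, 12.1]
force: [1.4, 1.2, -3.5]
opening: 0.0387
```

>>> servo_tool(
  motion=[
    [0, 0, 0, 0, 0, 0, -1],
  ],
)

```text
t: 10.4
tcp_pos: [0.6328, 0.1412, 0.1283]
orientation: [-90.0, -0.4, 12.1]
force: [-0.5, -0.3, -3.9]
opening: 0.0386
```

```bash
 python3 plan.py .474 -.0794 .12 22.8
```

```text
t 10.40 pos [0.6328 0.1412 0.1283] ori [-90.   -0.4  12.1] j1 12.6 j5 0.0 j6 0.5 open 0.0386 F [-0.5 -0.3 -3.9]
row [ 0.0001 -0.0597  0.0019] [-1.0073  0.0354 -0.9129]
```

>>> servo_tool(
  motion=[
    [0, -0.01, 0, -0.07, 0, -0.06, -1],
    [0, -0.02, 0, -0.2, 0, -0.18, -1],
    [0, -0.04, 0, -0.35, 0, -0.32, -1],
    [0, -0.05, 0, -0.5, 0, -0.45, -1],
    [0, -0.059, 0, -0.65, 0, -0.59, -1],
  ],
)

```text
t: 10.9
tcp_pos: [0.5267, -0.0027, 0.123]
orientation: [-90.0, 0.1, 22.8]
force: [1.5, -1.1, -3.9]
opening: 0.0384
```

>>> servo_tool(
  motion=[
    [0, 0, 0, -0.12, 0, -0.08, -1],
    [0, 0, 0, -0.22, 0, -0.14, -1],
    [0, 0, 0, -0.27, 0, -0.18, -1],
    [0, 0, 0, -0.27, 0, -0.18, -1],
    [0, 0, 0, -0.27, 0, -0.18, -1],
  ],
)

```text
t: 11.4
tcp_pos: [0.4927, -0.0555, 0.1237]
orientation: [-90.0, -0.0, 22.7]
force: [0.0, 0.3, -4.1]
opening: 0.0385
```

```bash
 python3 plan.py .474 -.0794 .12 22.8
```

```text
t 11.40 pos [ 0.4927 -0.0555  0.1237] ori [-90.   -0.   22.7] j1 -6.4 j5 0.0 j6 -29.1 open 0.0385 F [ 0.   0.3 -4.1]
row [-0.0001 -0.0008  0.    ] [-0.1325  0.0183 -0.0741]
```

>>> servo_tool(
  motion=[
    [0, 0, 0, -0.06, 0.02, -0.035, -1],
    [0, 0, 0, -0.11, 0.02, -0.06, -1],
    [0, 0, 0, -0.132, 0.02, -0.074, -1],
    [0, 0, 0, -0.132, 0.02, -0.074, -1],
    [0, 0, 0, -0.132, 0.02, -0.074, -1],
  ],
)

```text
t: 11.9
tcp_pos: [0.474, -0.0797, 0.1201]
orientation: [-90.0, -0.0, 22.6]
force: [-0.1, -0.4, -3.6]
opening: 0.0381
```

```bash
 python3 plan.py .474 -.0794 .05 22.8; python3 wr.py w7; cat > held.py <<'E'
import sys
from helpers import *; from scipy.spatial.transform import Rotation as R; from cell import arm
s=dict(np.load(sys.argv[1]+".npz")); st=arm.sense(); tcp=st["tcp_pos"]; Rc=R.from_euler('xyz',st["orientation"],degrees=True)
W=world(s); P=Rc.inv().apply((W-tcp).reshape(-1,3)).reshape(W.shape)*1000
m=(s["z_map"]>0)&(abs(P[...,1]-float(sys.argv[2]))<4)&(abs(P[...,2])<40)&(abs(P[...,0])<60); 
for v in range(100,360,15):
    r=P[v][m[v]]
    if len(r): print(v,len(r),'x',np.median(r[:,0]).round(1),'z',r[:,2].min().round(1),r[:,2].max().round(1),'y',np.median(r[:,1]).round(1))
v=np.where(m[:,320])[0]; print('col320 rows',v.min(),v.max(),P[v.min(),320].round(1))
E
python3 held.py w7 -22
```

```text
t 11.90 pos [ 0.474  -0.0797  0.1201] ori [-90.   -0.   22.6] j1 -9.5 j5 0.0 j6 -32.2 open 0.0381 F [-0.1 -0.4 -3.6]
row [ 0.     -0.0008  0.0001] [0.0004 0.3503 0.0013]
[[343.7, 0.0, 320.2], [0.0, 343.7, 197.4], [0.0, 0.0, 1.0]] [[-0.3846, 0.8873, 0.2546, 0.4106], [0.9231, 0.3692, 0.1077, -0.1068], [0.0015, 0.2764, -0.961, 0.2621], [0.0, 0.0, 0.0, 1.0]]
235 102 x -19.2 z -19.7 19.0 y -20.4
250 106 x -14.5 z -20.4 19.5 y -23.8
265 130 x -8.4 z -32.8 32.4 y -24.0
280 102 x -2.1 z -19.7 18.9 y -23.9
295 101 x 4.7 z -19.7 18.9 y -23.6
310 100 x 11.2 z -19.7 18.8 y -23.9
325 98 x 18.3 z -19.9 19.0 y -23.7
col320 rows 233 328 [-19.6 -19.4  -0.6]
```

View pics/w7.png

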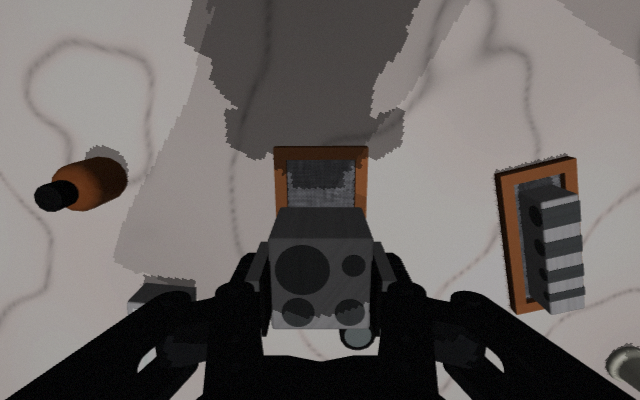

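The doming block is level and centred in the tool, and the square nest is directly under it (rim columns 274–368). Lowering.

>>> servo_tool(
  motion=[
    [0, 0, 0, 0, 0.05, 0.001, -1],
    [0, 0, 0, 0, 0.17, 0.001, -1],
    [0, 0, 0, 0, 0.3, 0.001, -1],
    [0, 0, 0, 0, 0.4, 0.001, -1],
    [0, 0, 0, 0, 0.44, 0.001, -1],
  ],
)

```text
t: 12.45
tcp_pos: [0.4724, -0.079, 0.0296]
orientation: [-89.9, 0.1, 22.7]
force: [-1.2, 0.3, -3.2]
opening: 0.0386
```

>>> servo_tool(
  motion=[
    [0, 0, 0, 0, 0.01, 0, -1],
    [0, 0, 0, 0, 0.02, 0, -1],
    [0, 0, 0, 0, 0.03, 0, -1],
    [0, 0, 0, 0, 0.03, 0, -1],
  ],
)

```text
t: 12.85
tcp_pos: [0.4742, -0.0795, 0.0263]
orientation: [-90.0, -0.0, 22.7]
force: [-0.3, -0.3, -3.5]
opening: 0.0384
```

>>> servo_tool(
  motion=[
    [0, 0, 0, 0, 0.01, 0, -1],
    [0, 0, 0, 0, 0.02, 0, -1],
    [0, 0, 0, 0, 0.025, 0, -1],
    [0, 0, 0, 0, 0.025, 0, -1],
  ],
)

```text
t: 13.25
tcp_pos: [0.4736, -0.0794, 0.0208]
orientation: [-90.0, 0.0, 22.7]
force: [-1.0, -0.4, -3.4]
opening: 0.0387
```

>>> servo_tool(
  motion=[
    [0, 0, 0, 0, 0.007, 0, -1],
    [0, 0, 0, 0, 0.01, 0, -1],
    [0, 0, 0, 0, 0.01, 0, -1],
  ],
)

```text
t: 13.55
tcp_pos: [0.4739, -0.0795, 0.0198]
orientation: [-90.0, -0.0, 22.7]
force: [-8.3, 0.4, 19.9]
opening: 0.0383
```

Contact came at the height I expected. Releasing and lifting.

>>> servo_tool(
  motion=[
    [0, 0, 0, 0, 0, 0, 0],
    [0, 0, 0, 0, 0, 0, 0.3],
    [0, 0, 0, 0, 0, 0, 0.6],
    [0, 0, 0, 0, 0, 0, 1],
    [0, 0, 0, 0, 0, 0, 1],
  ],
)

```text
t: 14.05
tcp_pos: [0.4738, -0.0795, 0.0189]
orientation: [-90.0, 0.0, 22.7]
force: [0.5, 0.0, 0.9]
opening: 0.0855
```

>>> servo_tool(
  motion=[
    [0, 0, 0, 0, -0.1, 0, 1],
    [0, 0, 0, 0, -0.3, 0, 1],
    [0, 0, 0, 0, -0.5, 0, 1],
    [0, 0, 0, 0, -0.6, 0, 1],
    [0, 0, 0, 0, -0.65, 0, 1],
  ],
)

```text
t: 14.55
tcp_pos: [0.4747, -0.0796, 0.1508]
orientation: [-90.1, -0.1, 22.7]
force: [-0.3, -0.8, -0.8]
opening: 0.0854
```

```bash
python3 wr.py w8;  python3 plan.py .634 -.156 .11 16.5; python3 - <<'E'
from meas import *
s=dict(np.load("w8.npz")); n={k:names[k] for k in("sqN",'flat')}; n['dom']=(.474,-.079); zt['dom']=.044; measure(s,n,zt)
E
```

```text
[[343.7, 0.0, 320.2], [0.0, 343.7, 197.4], [0.0, 0.0, 1.0]] [[-0.3849, 0.8865, 0.2568, 0.4109], [0.923, 0.3697, 0.1073, -0.1067], [0.0001, 0.2783, -0.9605, 0.2928], [0.0, 0.0, 0.0, 1.0]]
t 14.60 pos [ 0.4747 -0.0796  0.1511] ori [-90.1  -0.1  22.7] j1 -9.5 j5 0.0 j6 -32.2 open 0.0854 F [ 1.1 -0.3  1.7]
row [0.0004 0.0343 0.0008] [ 0.5872  0.2079 -0.659 ]
sqN c [465.7 -55.3] mean [462.4 -53.6] sz [66.4 19.4] long-axis yaw 24.4
flat c [ 611.4 -181.6] mean [ 609.9 -179.7] sz [23.8 11.7] long-axis yaw -19.9
dom c [474.6 -79.3] mean [473.7 -79.7] sz [40.3 39.9] long-axis yaw 22.6
```

View pics/w8.png

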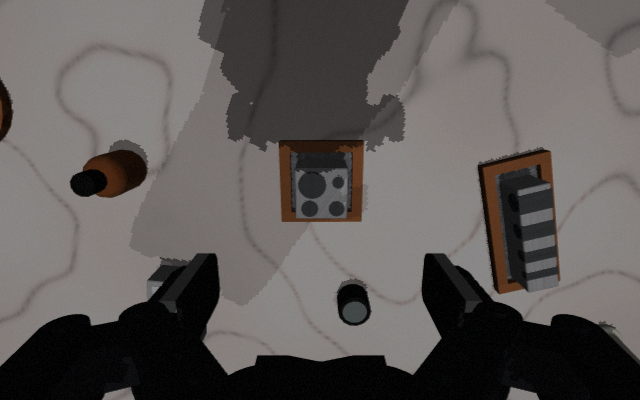

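The doming block is in its nest and centred, at (320,190). The oblong block is next.

>>> servo_tool(
  motion=[
    [0, 0.01, 0, 0.12, 0.03, -0.13, 1],
    [0, 0.02, 0, 0.26, 0.07, -0.29, 1],
    [0, 0.034, 0, 0.41, 0.12, -0.46, 1],
    [0, 0.034, 0, 0.54, 0.16, -0.6, 1],
    [0, 0.034, 0, 0.588, 0.16, -0.66, 1],
  ],
)

```text
t: 15.1
tcp_pos: [0.6341, -0.1569, 0.113]
orientation: [-89.9, 0.2, 16.5]
force: [-0.3, -0.2, 0.4]
opening: 0.0855
```

>>> servo_tool(
  motion=[
    [0, 0, 0, 0, 0, 0, 1],
    [0, 0, 0, 0, 0, 0, 1],
  ],
)

```text
t: 15.3
tcp_pos: [0.6323, -0.1557, 0.1153]
orientation: [-89.9, 0.1, 16.5]
force: [-0.4, 0.3, 0.8]
opening: 0.0852
```

```bash
 python3 wr.py w9; python3 - <<'E'
from meas import *
s=dict(np.load("w9.npz")); n={k:names[k] for k in("flat","bottle")}; measure(s,n,zt)
E
python3 plan.py .6342 -.1555 .01 16.5
```

```text
[[343.7, 0.0, 320.2], [0.0, 343.7, 197.4], [0.0, 0.0, 1.0]] [[-0.2842, 0.9223, 0.2619, 0.5668], [0.9588, 0.2726, 0.0804, -0.1759], [0.0028, 0.274, -0.9617, 0.2576], [0.0, 0.0, 0.0, 1.0]]
flat c [ 635.4 -155.8] mean [ 633.3 -156.4] sz [72.6 44.1] long-axis yaw 16.2
bottle c [ 534.6 -233.6] mean [ 535.8 -231.2] sz [33.2 20.6] long-axis yaw -63.0
t 15.35 pos [ 0.6322 -0.1555  0.116 ] ori [-89.9   0.1  16.6] j1 -13.8 j5 0.0 j6 -30.4 open 0.0853 F [-0.7  0.4 -0.1]
row [-0.0003  0.0003 -0.0004] [ 0.0104  0.5299 -0.0032]
```

View pics/w9.png

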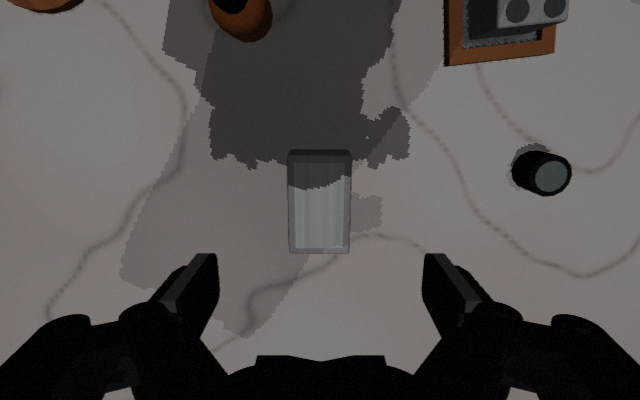

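The oblong block is at (320,205), aligned between the fingers.

>>> servo_tool(
  motion=[
    [0, 0, 0, 0.005, 0.15, 0, 1],
    [0, 0, 0, 0.01, 0.32, 0, 1],
    [0, 0, 0, 0.012, 0.45, 0, 1],
    [0, 0, 0, 0.012, 0.52, 0, 1],
    [0, 0, 0, 0.012, 0.52, 0, 1],
  ],
)

```text
t: 15.85
tcp_pos: [0.6338, -0.1547, 0.0115]
orientation: [-89.9, 0.1, 16.6]
force: [-1.4, 0.4, 0.1]
opening: 0.0855
```

>>> servo_tool(
  motion=[
    [0, 0, 0, 0, 0, 0, 0.5],
    [0, 0, 0, 0, 0, 0, -1],
    [0, 0, 0, 0, 0, 0, -1],
    [0, 0, 0, 0, 0, 0, -1],
    [0, 0, 0, 0, 0, 0, -1],
  ],
)

```text
t: 16.35
tcp_pos: [0.6363, -0.1556, 0.0147]
orientation: [-90.1, -0.1, 16.5]
force: [-2.2, -0.2, 11.7]
opening: 0.0421
```

>>> servo_tool(
  motion=[
    [0, 0, 0, 0, 0, 0, -1],
    [0, 0, 0, 0, 0, 0, -1],
  ],
)

```text
t: 16.55
tcp_pos: [0.6363, -0.1556, 0.0147]
orientation: [-90.1, -0.1, 16.5]
force: [-2.5, 1.1, 11.3]
opening: 0.0421
```

The grip is a little high for a 30 mm block, so I'll regrasp 5 mm lower.

>>> servo_tool(
  motion=[
    [0, 0, 0, 0, 0, 0, 0.4],
    [0, 0, 0, 0, 0, 0, 0.4],
    [0, 0, 0, -0.005, 0.02, 0, 0.4],
    [0, 0, 0, -0.008, 0.028, 0, 0.4],
    [0, 0, 0, -0.008, 0.028, 0, 0.4],
  ],
)

```text
t: 17.05
tcp_pos: [0.6335, -0.1557, 0.0068]
orientation: [-90.0, 0.0, 16.5]
force: [0.1, -0.8, -0.2]
opening: 0.0597
```

>>> servo_tool(
  motion=[
    [0, 0, 0, 0, 0, 0, -1],
    [0, 0, 0, 0, 0, 0, -1],
    [0, 0, 0, 0, 0, 0, -1],
    [0, 0, 0, 0, 0, 0, -1],
    [0, 0, 0, 0, 0, 0, -1],
  ],
  grip_force=90,
)

```text
t: 17.55
tcp_pos: [0.6341, -0.1558, 0.0077]
orientation: [-90.0, -0.0, 16.5]
force: [-2.2, -0.8, 5.1]
opening: 0.042
```

>>> servo_tool(
  motion=[
    [0, 0, 0, 0, -0.03, 0, -1],
    [0, 0, 0, 0, -0.08, 0, -1],
    [0, 0, 0, 0, -0.13, 0, -1],
  ],
)

```text
t: 17.85
tcp_pos: [0.6337, -0.1556, 0.0339]
orientation: [-90.0, 0.0, 16.6]
force: [0.2, -0.5, -6.3]
opening: 0.0422
```

>>> servo_tool(
  motion=[
    [0, 0, 0, 0, -0.05, 0, -1],
    [0, 0, 0, 0, -0.14, 0, -1],
    [0, 0, 0, 0, -0.27, 0, -1],
    [0, 0, 0, 0, -0.4, 0, -1],
    [0, 0, 0, 0, -0.45, 0, -1],
  ],
)

```text
t: 18.35
tcp_pos: [0.6351, -0.156, 0.1266]
orientation: [-90.1, -0.2, 16.6]
force: [1.1, -0.7, -4.0]
opening: 0.0424
```

```bash
 python3 plan.py .3995 .286 .125 38.2; python3 wr.py w10; python3 held.py w10 -18
```

```text
t 18.35 pos [ 0.6351 -0.156   0.1266] ori [-90.1  -0.2  16.6] j1 -13.8 j5 -0.0 j6 -30.3 open 0.0424 F [ 1.1 -0.7 -4. ]
row [ 0.0008 -0.1203  0.0009] [-4.9970e-01  1.6000e-03  2.4539e+00]
[[343.7, 0.0, 320.2], [0.0, 343.7, 197.4], [0.0, 0.0, 1.0]] [[-0.2843, 0.9206, 0.2678, 0.5687], [0.9587, 0.2731, 0.079, -0.1759], [-0.0004, 0.2792, -0.9602, 0.2685], [0.0, 0.0, 0.0, 1.0]]
205 97 x -31.5 z -21.7 21.8 y -21.4
220 71 x -25.7 z -21.6 21.6 y -21.4
235 82 x -19.7 z -21.9 21.4 y -21.5
250 75 x -13.6 z -26.6 27.1 y -21.5
265 98 x -7.2 z -34.5 34.2 y -21.3
280 76 x -0.9 z -21.1 20.8 y -21.7
295 66 x 5.8 z -21.0 20.7 y -21.5
310 77 x 12.6 z -21.3 21.0 y -21.5
325 72 x 19.6 z -21.6 21.4 y -21.5
340 62 x 26.9 z -22.1 21.3 y -21.5
355 88 x 34.4 z -21.9 21.7 y -21.4
col320 rows 192 359 [-34.7 -14.6  -0.3]
```

View pics/w10.png

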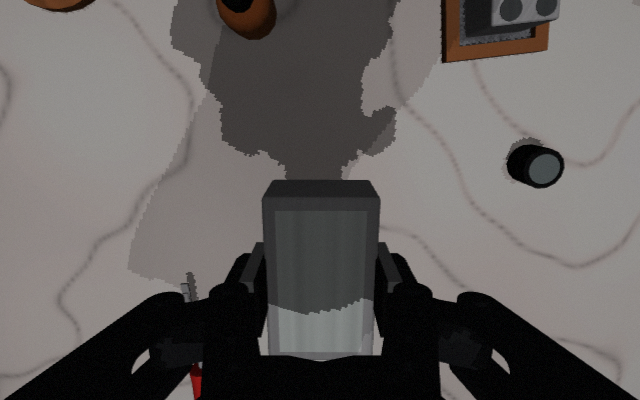

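The oblong block is held level and centred. I'll carry it to the oblong nest.

>>> servo_tool(
  motion=[
    [0, -0.005, 0, -0.02, 0, 0.08, -1],
    [0, -0.015, 0, -0.05, 0, 0.25, -1],
    [0, -0.025, 0, -0.09, 0, 0.44, -1],
    [0, -0.035, 0, -0.13, 0, 0.63, -1],
    [0, -0.045, 0, -0.17, 0, 0.82, -1],
  ],
)

```text
t: 18.9
tcp_pos: [0.5532, -0.0071, 0.1223]
orientation: [-90.0, 0.1, 24.7]
force: [0.6, 1.2, -6.0]
opening: 0.042
```

>>> servo_tool(
  motion=[
    [0, -0.01, 0, -0.01, 0, 0.19, -1],
    [0, -0.02, 0, -0.02, 0, 0.38, -1],
    [0, -0.03, 0, -0.03, 0, 0.57, -1],
    [0, -0.04, 0, -0.04, 0, 0.76, -1],
    [0, -0.05, 0, -0.05, 0, 0.95, -1],
  ],
)

```text
t: 19.4
tcp_pos: [0.4649, 0.1614, 0.1226]
orientation: [-90.0, 0.0, 33.7]
force: [1.2, 0.2, -5.8]
opening: 0.0424
```

```bash
 python3 plan.py .3995 .286 .125 38.2
```

```text
t 19.40 pos [0.4649 0.1614 0.1226] ori [-90.    0.   33.7] j1 19.1 j5 0.0 j6 -14.6 open 0.0424 F [ 1.2  0.2 -5.8]
row [-0.0001 -0.0249 -0.0002] [ 0.0738 -0.0121  0.6998]
```

>>> servo_tool(
  motion=[
    [0, -0.01, 0, 0.02, 0, 0.19, -1],
    [0, -0.02, 0, 0.04, 0, 0.36, -1],
    [0, -0.025, 0, 0.06, 0, 0.51, -1],
    [0, -0.025, 0, 0.07, 0, 0.63, -1],
    [0, -0.025, 0, 0.074, 0, 0.69, -1],
  ],
)

```text
t: 19.9
tcp_pos: [0.4008, 0.2847, 0.1226]
orientation: [-90.0, 0.1, 38.2]
force: [1.3, -0.2, -5.9]
opening: 0.0424
```

>>> servo_tool(
  motion=[
    [0, 0, 0, 0, 0, 0, -1],
    [0, 0, 0, 0, 0, 0, -1],
  ],
)

```text
t: 20.1
tcp_pos: [0.4021, 0.2828, 0.1229]
orientation: [-90.0, 0.0, 38.2]
force: [0.5, -0.7, -5.7]
opening: 0.0421
```

```bash
 python3 plan.py .3995 .286 .025 38.2;python3 wr.py w11
```

```text
t 20.10 pos [0.4021 0.2828 0.1229] ori [-90.    0.   38.2] j1 35.1 j5 -0.0 j6 -3.0 open 0.0421 F [ 0.5 -0.7 -5.7]
row [ 0.0001 -0.0002 -0.0002] [-3.000e-04  4.896e-01  2.070e-02]
[[343.7, 0.0, 320.2], [0.0, 343.7, 197.4], [0.0, 0.0, 1.0]] [[-0.6174, 0.7564, 0.2162, 0.3484], [0.7867, 0.5931, 0.1713, 0.2395], [0.0013, 0.2759, -0.9612, 0.2651], [0.0, 0.0, 0.0, 1.0]]
```

View pics/w11.png

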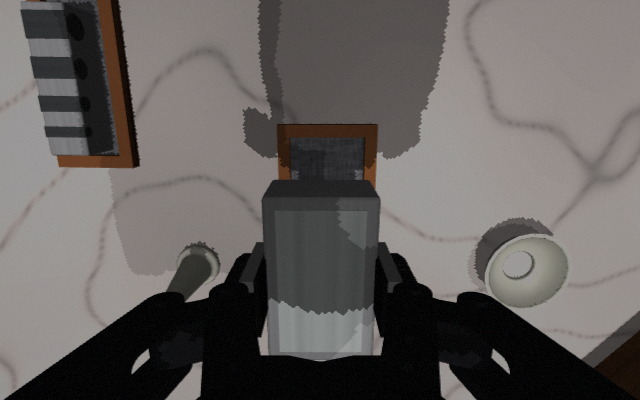

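```bash
cat > rim.py <<'E'
import sys
from helpers import *; from scipy.spatial.transform import Rotation as R; from cell import arm
s=dict(np.load(sys.argv[1]+".npz")); st=arm.sense(); tcp=st["tcp_pos"]; Rc=R.from_euler('xyz',st["orientation"],degrees=True)
for a in sys.argv[2:]:
    p=[float(v) for v in a.split(',')]
    q=np.linalg.inv(plane_h(s,.01))@[*p,1]; q=q/q[2]; print(p,(q[:2]*1000).round(1),(Rc.inv().apply(np.r_[q[:2],.01]-tcp)*1000).round(1))
E
python3 rim.py w11 277,124 378,124 290,137 365,137
```

```text
[277.0, 124.0] [381.5 225.9] [-51.4 113.1 -31.7]
[378.0, 124.0] [336.1 283.7] [-51.4 113.1  41.8]
[290.0, 137.0] [383.2 239. ] [-42.  113.1 -22.5]
[365.0, 137.0] [349.1 282.3] [-42.  113.1  32.6]
```

>>> servo_tool(
  motion=[
    [0, 0, 0, -0.002, 0.05, 0.01, -1],
    [0, 0, 0, -0.004, 0.17, 0.024, -1],
    [0, 0, 0, -0.004, 0.3, 0.024, -1],
    [0, 0, 0, -0.004, 0.41, 0.024, -1],
    [0, 0, 0, -0.004, 0.47, 0.024, -1],
  ],
)

```text
t: 20.65
tcp_pos: [0.3978, 0.2854, 0.0271]
orientation: [-90.0, 0.1, 38.1]
force: [-0.5, 0.2, -5.6]
opening: 0.0425
```

>>> servo_tool(
  motion=[
    [0, 0, 0, 0, 0, 0, -1],
  ],
)

```text
t: 20.75
tcp_pos: [0.3977, 0.2856, 0.0277]
orientation: [-90.0, 0.2, 38.1]
force: [-0.3, -0.4, -5.7]
opening: 0.0423
```

```bash
 python3 plan.py .3992 .2865 .0117 38.2;python3 wr.py w12
```

```text
t 20.75 pos [0.3977 0.2856 0.0277] ori [-90.    0.2  38.1] j1 35.7 j5 -0.0 j6 -2.4 open 0.0423 F [-0.3 -0.4 -5.7]
row [-0.     -0.0005 -0.0009] [ 0.009   0.0802 -0.0011]
[[343.7, 0.0, 320.2], [0.0, 343.7, 197.4], [0.0, 0.0, 1.0]] [[-0.6167, 0.7574, 0.2144, 0.3442], [0.7872, 0.5928, 0.1701, 0.2424], [0.0017, 0.2737, -0.9618, 0.17], [0.0, 0.0, 0.0, 1.0]]
```

View pics/w12.png

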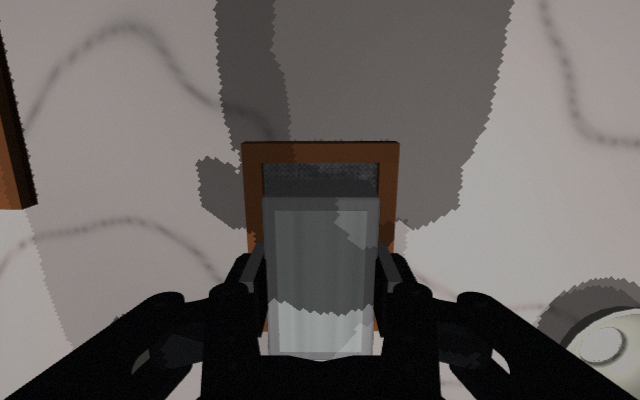

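The block and nest are both centred at column 320. Lowering further.

>>> servo_tool(
  motion=[
    [0, 0, 0, 0, 0.02, 0, -1],
    [0, 0, 0, 0, 0.04, 0, -1],
    [0, 0, 0, 0, 0.06, 0, -1],
    [0, 0, 0, 0, 0.06, 0, -1],
  ],
)

```text
t: 21.2
tcp_pos: [0.3984, 0.2866, 0.017]
orientation: [-90.0, 0.0, 38.2]
force: [0.0, -0.3, -5.2]
opening: 0.0421
```

>>> servo_tool(
  motion=[
    [0, 0, 0, 0, 0.005, 0, -1],
    [0, 0, 0, 0, 0.01, 0, -1],
    [0, 0, 0, 0, 0.01, 0, -1],
  ],
)

```text
t: 21.5
tcp_pos: [0.3985, 0.2867, 0.0153]
orientation: [-90.0, 0.0, 38.2]
force: [-0.4, 0.5, -4.9]
opening: 0.0424
```

>>> servo_tool(
  motion=[
    [0, 0, 0, 0, 0.005, 0, -1],
    [0, 0, 0, 0, 0.01, 0, -1],
    [0, 0, 0, 0, 0.015, 0, -1],
    [0, 0, 0, 0, 0.015, 0, -1],
  ],
)

```text
t: 21.9
tcp_pos: [0.3984, 0.2866, 0.0121]
orientation: [-90.0, 0.0, 38.2]
force: [-0.6, 0.3, -6.1]
opening: 0.0417
```

>>> servo_tool(
  motion=[
    [0, 0, 0, 0, 0.004, 0, -1],
    [0, 0, 0, 0, 0.004, 0, -1],
  ],
)

```text
t: 22.1
tcp_pos: [0.3985, 0.2867, 0.0117]
orientation: [-90.0, -0.0, 38.2]
force: [-1.4, -2.1, 0.6]
opening: 0.0422
```

>>> servo_tool(
  motion=[
    [0, 0, 0, 0, 0, 0, 0.2],
    [0, 0, 0, 0, 0, 0, 0.4],
    [0, 0, 0, 0, 0, 0, 0.6],
    [0, 0, 0, 0, -0.01, 0, 1],
    [0, 0, 0, 0, -0.02, 0, 1],
  ],
)

```text
t: 22.6
tcp_pos: [0.3986, 0.2867, 0.0157]
orientation: [-90.0, -0.0, 38.2]
force: [-0.3, -0.2, -0.2]
opening: 0.0859
```

>>> servo_tool(
  motion=[
    [0, 0, 0, 0, -0.1, 0, 1],
    [0, 0, 0, 0, -0.3, 0, 1],
    [0, 0, 0, 0, -0.5, 0, 1],
    [0, 0, 0, 0, -0.6, 0, 1],
    [0, 0, 0, 0, -0.65, 0, 1],
  ],
)

```text
t: 23.1
tcp_pos: [0.3993, 0.2872, 0.1477]
orientation: [-90.0, -0.2, 38.1]
force: [-0.4, -0.6, -0.6]
opening: 0.0853
```

```bash
python3 wr.py w13;  python3 plan.py .525 .3695 .12 35; python3 - <<'E'
from meas import *
s=dict(np.load("w13.npz")); n={k:names[k] for k in("oblN",'round','cone')}; n['flat']=(.399,.286); zt['flat']=.034; measure(s,n,zt)
E
```

```text
[[343.7, 0.0, 320.2], [0.0, 343.7, 197.4], [0.0, 0.0, 1.0]] [[-0.6173, 0.7557, 0.2189, 0.3452], [0.7867, 0.5924, 0.1736, 0.2436], [0.0015, 0.2794, -0.9602, 0.2896], [0.0, 0.0, 0.0, 1.0]]
t 23.15 pos [0.3994 0.2873 0.1479] ori [-90.   -0.2  38.1] j1 35.7 j5 0.0 j6 -2.4 open 0.0851 F [0.8 0.2 0.9]
row [0.     0.0175 0.001 ] [ 0.7475  0.1419 -0.0649]
oblN c [407.3 292.4] mean [414.5 297.6] sz [81.2 73.5] long-axis yaw 38.2
round c [518.6 366.1] mean [518.7 365.5] sz [49.1 35.1] long-axis yaw -63.2
cone c [509.6 238. ] mean [509.5 237.2] sz [21.1  7.4] long-axis yaw -57.7
flat c [399.7 287.2] mean [398.3 286.1] sz [72. 44.] long-axis yaw 37.9
```

View pics/w13.png

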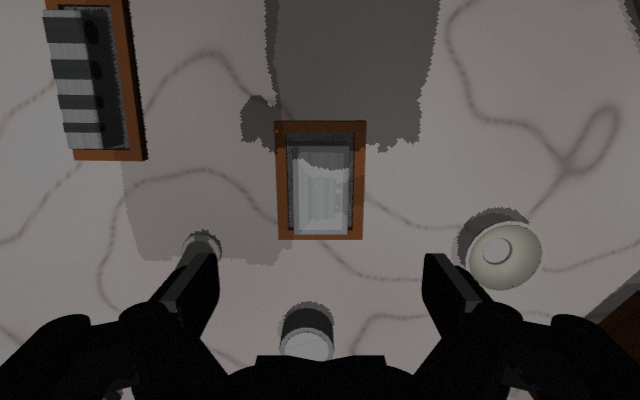

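The oblong block is in its nest. The round block, at (306,345), is next.

>>> servo_tool(
  motion=[
    [0, 0, 0, 0.15, 0, -0.015, 1],
    [0, 0, 0, 0.35, 0.03, -0.03, 1],
    [0, 0, 0, 0.55, 0.08, -0.05, 1],
    [0, 0, 0, 0.7, 0.12, -0.065, 1],
    [0, 0, 0, 0.75, 0.14, -0.065, 1],
  ],
)

```text
t: 23.65
tcp_pos: [0.5255, 0.3696, 0.1143]
orientation: [-90.0, 0.2, 38.1]
force: [-1.1, 0.1, -0.8]
opening: 0.0851
```

>>> servo_tool(
  motion=[
    [0, 0, 0, 0, 0, 0, 1],
    [0, 0, 0, 0, 0, 0, 1],
  ],
)

```text
t: 23.85
tcp_pos: [0.5236, 0.3686, 0.1169]
orientation: [-90.0, 0.1, 38.2]
force: [-0.8, -0.0, -0.1]
opening: 0.0852
```

```bash
python3 wr.py w14; python3 - <<'E'
from meas import *
s=dict(np.load("w14.npz")); n={k:names[k] for k in('round','cone')}; measure(s,n,zt)
E
python3 plan.py .525 .3695 .009 38.1
```

```text
[[343.7, 0.0, 320.2], [0.0, 343.7, 197.4], [0.0, 0.0, 1.0]] [[-0.6173, 0.7567, 0.2153, 0.47], [0.7867, 0.5932, 0.1711, 0.3252], [0.0017, 0.275, -0.9614, 0.2591], [0.0, 0.0, 0.0, 1.0]]
round c [525.4 369.5] mean [524.7 369. ] sz [49.3 48.7] long-axis yaw -38.8
cone c [515.4 244.7] mean [514.6 246.6] sz [21.4 18.8] long-axis yaw 61.9
t 23.90 pos [0.5237 0.3686 0.1175] ori [-90.    0.   38.2] j1 35.1 j5 -0.0 j6 -3.0 open 0.0853 F [-0.4 -0.4  1.1]
row [-0.      0.0003 -0.0002] [ 0.0085  0.5425 -0.0006]
```

View pics/w14.png

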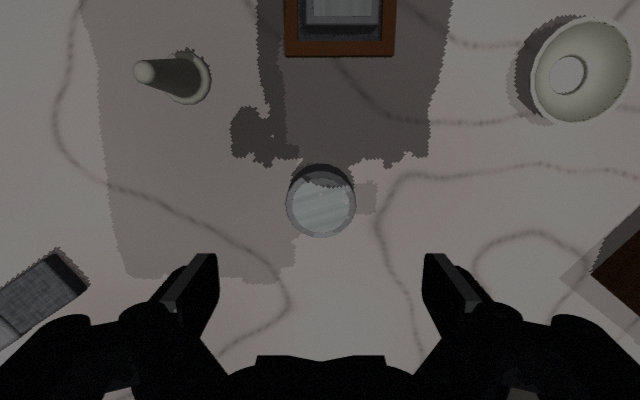

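The round block is at (320,203), centred between the fingers.

>>> servo_tool(
  motion=[
    [0, 0, 0, 0.004, 0.15, 0, 1],
    [0, 0, 0, 0.008, 0.32, 0, 1],
    [0, 0, 0, 0.008, 0.46, 0, 1],
    [0, 0, 0, 0.008, 0.54, 0, 1],
    [0, 0, 0, 0.008, 0.54, 0, 1],
  ],
)

```text
t: 24.4
tcp_pos: [0.5238, 0.3688, 0.008]
orientation: [-90.0, 0.2, 38.2]
force: [-0.1, 0.6, -0.0]
opening: 0.0855
```

>>> servo_tool(
  motion=[
    [0, 0, 0, 0, 0, 0, 0.6],
    [0, 0, 0, 0, 0, 0, 0.6],
  ],
)

```text
t: 24.6
tcp_pos: [0.5263, 0.3706, 0.0113]
orientation: [-90.0, -0.1, 38.2]
force: [0.6, 0.3, 0.3]
opening: 0.0684
```

>>> servo_tool(
  motion=[
    [0, 0, 0, -0.004, 0.015, 0, 0],
    [0, 0, 0, -0.004, 0.015, 0, -1],
    [0, 0, 0, -0.004, 0.015, 0, -1],
    [0, 0, 0, -0.004, 0.015, 0, -1],
    [0, 0, 0, -0.004, 0.015, 0, -1],
  ],
)

```text
t: 25.1
tcp_pos: [0.5255, 0.37, 0.0078]
orientation: [-90.0, -0.1, 38.2]
force: [-2.4, -1.2, 11.6]
opening: 0.0471
```

>>> servo_tool(
  motion=[
    [0, 0, 0, 0, 0, 0, -1],
    [0, 0, 0, 0, 0, 0, -1],
  ],
)

```text
t: 25.3
tcp_pos: [0.5254, 0.37, 0.0078]
orientation: [-90.0, -0.1, 38.2]
force: [-2.8, 0.0, 11.4]
opening: 0.0474
```

>>> servo_tool(
  motion=[
    [0, 0, 0, 0, -0.03, 0, -1],
    [0, 0, 0, 0, -0.08, 0, -1],
    [0, 0, 0, 0, -0.13, 0, -1],
  ],
)

```text
t: 25.6
tcp_pos: [0.525, 0.3695, 0.0332]
orientation: [-90.0, 0.0, 38.2]
force: [0.3, -0.3, -5.7]
opening: 0.0475
```

>>> servo_tool(
  motion=[
    [0, 0, 0, 0, -0.05, 0, -1],
    [0, 0, 0, 0, -0.14, 0, -1],
    [0, 0, 0, 0, -0.27, 0, -1],
    [0, 0, 0, 0, -0.4, 0, -1],
    [0, 0, 0, 0, -0.45, 0, -1],
  ],
)

```text
t: 26.1
tcp_pos: [0.5261, 0.3703, 0.1258]
orientation: [-90.0, -0.2, 38.1]
force: [0.3, 0.4, -5.4]
opening: 0.0472
```

```bash
 python3 plan.py .526 -.3763 .125 38.2; python3 wr.py w15; python3 held.py w15 -21
```

```text
t 26.10 pos [0.5261 0.3703 0.1258] ori [-90.   -0.2  38.1] j1 35.1 j5 -0.0 j6 -3.0 open 0.0472 F [ 0.3  0.4 -5.4]
row [ 0.0001 -0.0003  0.0012] [-2.3066 -0.0045 -2.9353]
[[343.7, 0.0, 320.2], [0.0, 343.7, 197.4], [0.0, 0.0, 1.0]] [[-0.6173, 0.7555, 0.2196, 0.4719], [0.7867, 0.5922, 0.174, 0.3266], [0.0014, 0.2802, -0.96, 0.2676], [0.0, 0.0, 0.0, 1.0]]
220 26 x -24.6 z -5.8 4.9 y -17.8
235 86 x -19.9 z -17.1 15.9 y -21.3
250 110 x -13.9 z -21.9 20.7 y -21.7
265 150 x -7.5 z -37.7 36.5 y -21.6
280 124 x -1.2 z -24.4 23.2 y -21.7
295 122 x 5.4 z -24.4 22.9 y -21.8
310 106 x 12.3 z -24.4 23.2 y -21.7
325 68 x 19.6 z -14.8 13.0 y -21.4
col320 rows 220 334 [-24.9 -18.7  -0.8]
```

View pics/w15.png

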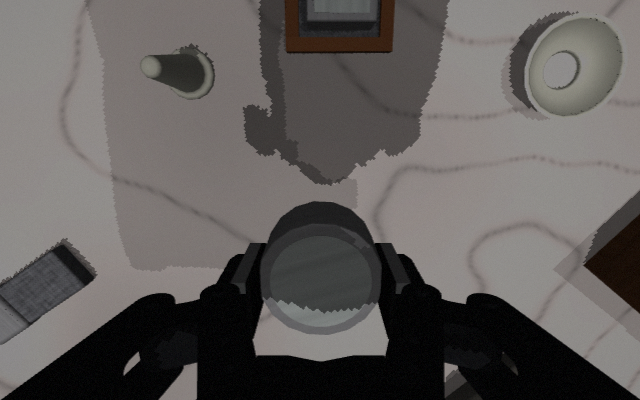

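The round block is held level. I'll carry it across to the round nest at carry height, with the block's underside at about 118 mm.

>>> servo_tool(
  motion=[
    [0, 0, 0, -0.04, 0, -0.05, -1],
    [0, 0, 0, -0.13, 0, -0.165, -1],
    [0, 0, 0, -0.24, 0, -0.305, -1],
    [0, 0, 0, -0.35, 0, -0.445, -1],
    [0, 0, 0, -0.46, 0, -0.585, -1],
  ],
)

```text
t: 26.65
tcp_pos: [0.5239, 0.2186, 0.121]
orientation: [-90.0, 0.1, 38.2]
force: [0.9, 0.1, -5.5]
opening: 0.0473
```

>>> servo_tool(
  motion=[
    [0, 0, 0, -0.11, 0, -0.14, -1],
    [0, 0, 0, -0.22, 0, -0.28, -1],
    [0, 0, 0, -0.33, 0, -0.42, -1],
    [0, 0, 0, -0.44, 0, -0.56, -1],
    [0, 0, 0, -0.55, 0, -0.7, -1],
  ],
)

```text
t: 27.15
tcp_pos: [0.5237, 0.0407, 0.1212]
orientation: [-89.9, 0.1, 38.1]
force: [1.1, -0.0, -3.9]
opening: 0.0473
```

```bash
 python3 plan.py .526 -.3763 .125 38.2
```

```text
t 27.15 pos [0.5237 0.0407 0.1212] ori [-89.9   0.1  38.1] j1 4.5 j5 -0.0 j6 -33.7 open 0.0473 F [ 1.1 -0.  -3.9]
row [-0.0003 -0.0003 -0.0005] [-1.2787 -0.0184 -1.6472]
```

>>> servo_tool(
  motion=[
    [0, 0, 0, -0.11, 0, -0.14, -1],
    [0, 0, 0, -0.22, 0, -0.28, -1],
    [0, 0, 0, -0.33, 0, -0.42, -1],
    [0, 0, 0, -0.44, 0, -0.56, -1],
    [0, 0, 0, -0.55, 0, -0.7, -1],
  ],
)

```text
t: 27.65
tcp_pos: [0.5235, -0.137, 0.1212]
orientation: [-89.9, 0.1, 38.1]
force: [0.6, 0.4, -5.5]
opening: 0.0475
```

>>> servo_tool(
  motion=[
    [0, 0, 0, -0.11, 0, -0.14, -1],
    [0, 0, 0, -0.22, 0, -0.28, -1],
    [0, 0, 0, -0.33, 0, -0.42, -1],
    [0, 0, 0, -0.44, 0, -0.56, -1],
    [0, 0, 0, -0.53, 0, -0.675, -1],
  ],
)

```text
t: 28.15
tcp_pos: [0.5235, -0.3088, 0.121]
orientation: [-89.9, 0.1, 38.1]
force: [-0.1, 0.7, -5.2]
opening: 0.0475
```

```bash
 python3 plan.py .526 -.3763 .125 38.2
```

```text
t 28.15 pos [ 0.5235 -0.3088  0.121 ] ori [-89.9   0.1  38.1] j1 -30.5 j5 -0.0 j6 -68.6 open 0.0475 F [-0.1  0.7 -5.2]
row [-0.0006 -0.0006 -0.0003] [-0.1985 -0.0205 -0.2733]
```

>>> servo_tool(
  motion=[
    [0, 0, 0, -0.08, 0, -0.11, -1],
    [0, 0, 0, -0.14, 0, -0.19, -1],
    [0, 0, 0, -0.18, 0, -0.24, -1],
    [0, 0, 0, -0.18, 0, -0.24, -1],
    [0, 0, 0, -0.18, 0, -0.24, -1],
  ],
)

```text
t: 28.65
tcp_pos: [0.5259, -0.3663, 0.1218]
orientation: [-89.9, 0.0, 38.1]
force: [-0.6, 0.6, -4.6]
opening: 0.0473
```

>>> servo_tool(
  motion=[
    [0, 0, 0, 0, 0, 0, -1],
  ],
)

```text
t: 28.75
tcp_pos: [0.5263, -0.366, 0.1223]
orientation: [-90.0, -0.0, 38.2]
force: [0.2, -0.4, -5.3]
opening: 0.0473
```

```bash
 python3 plan.py .526 -.3765 .028 38.2; python3 wr.py w16
```

```text
t 28.75 pos [ 0.5263 -0.366   0.1223] ori [-90.   -0.   38.2] j1 -34.8 j5 0.0 j6 -73.0 open 0.0473 F [ 0.2 -0.4 -5.3]
row [-0.0002 -0.      0.    ] [-0.0337  0.4716 -0.0408]
[[343.7, 0.0, 320.2], [0.0, 343.7, 197.4], [0.0, 0.0, 1.0]] [[-0.6179, 0.756, 0.216, 0.4726], [0.7863, 0.5933, 0.1726, -0.4095], [0.0023, 0.2765, -0.961, 0.2644], [0.0, 0.0, 0.0, 1.0]]
```

View pics/w16.png

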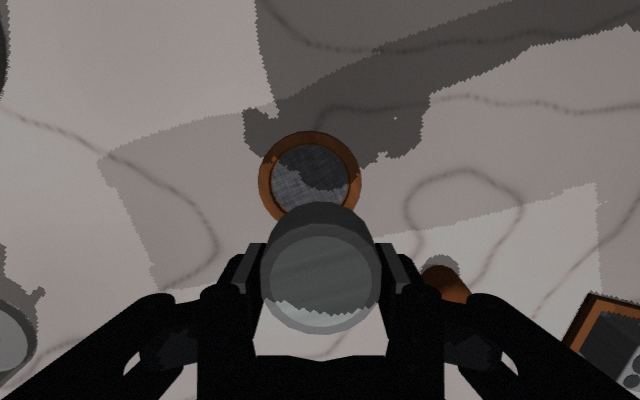

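```bash
python3 rim.py w16 310,131 258,180 361,180; python3 - <<'E'
from meas import *
s=dict(np.load("w16.npz")); res=.0005; p=(.526,-.3765); half=.06
t=ortho(s,.01,p,half,res); hsv=cv2.cvtColor(t,cv2.COLOR_RGB2HSV)
m=((hsv[...,1]>100)&((hsv[...,0]<20)|(hsv[...,0]>170))&(hsv[...,2]>50)).astype(np.uint8)
m=cv2.morphologyEx(m,cv2.MORPH_OPEN,np.ones((5,5)))
c=max(cv2.findContours(m,cv2.RETR_EXTERNAL,cv2.CHAIN_APPROX_NONE)[0],key=cv2.contourArea)[:,0]
hull=cv2.convexHull(c)[:,0].astype(float); 
from scipy.optimize import least_squares
xy=np.stack([(p[0]+half)-hull[:,1]*res,(p[1]+half)-hull[:,0]*res],1)*1000
# arc only: least squares circle, robust
f=least_squares(lambda q:np.hypot(xy[:,0]-q[0],xy[:,1]-q[1])-39.5,[526,-376],loss='soft_l1'); print(f.x,f.cost,len(xy))
E
```

```text
[310.0, 131.0] [ 494.7 -400.9] [-46.4 112.5  -7.8]
[258.0, 180.0] [ 548.1 -409.5] [ -9.8 112.5 -47.6]
[361.0, 180.0] [ 499.9 -348. ] [ -9.7 112.5  30.6]
[ 526.25451234 -376.13388966] 18.950151019996067 16
```

>>> servo_tool(
  motion=[
    [0, 0, 0, -0.015, 0.05, -0.02, -1],
    [0, 0, 0, -0.032, 0.17, -0.04, -1],
    [0, 0, 0, -0.032, 0.3, -0.04, -1],
    [0, 0, 0, -0.032, 0.41, -0.04, -1],
    [0, 0, 0, -0.032, 0.47, -0.04, -1],
  ],
)

```text
t: 29.3
tcp_pos: [0.5253, -0.3764, 0.0259]
orientation: [-89.8, 0.0, 38.2]
force: [-0.5, -0.2, -5.1]
opening: 0.0475
```

>>> servo_tool(
  motion=[
    [0, 0, 0, 0, 0, 0, -1],
    [0, 0, 0, 0, 0, 0, -1],
  ],
)

```text
t: 29.5
tcp_pos: [0.5266, -0.3773, 0.0291]
orientation: [-90.0, -0.0, 38.2]
force: [0.2, -1.1, -4.9]
opening: 0.0472
```

```bash
 python3 plan.py .526 -.3763 .0118 38.2; python3 wr.py w17
```

```text
t 29.50 pos [ 0.5266 -0.3773  0.0291] ori [-90.   -0.   38.2] j1 -35.6 j5 -0.0 j6 -73.8 open 0.0472 F [ 0.2 -1.1 -4.9]
row [ 0.0002 -0.0002  0.0001] [0.0008 0.0866 0.006 ]
[[343.7, 0.0, 320.2], [0.0, 343.7, 197.4], [0.0, 0.0, 1.0]] [[-0.6174, 0.7561, 0.217, 0.4728], [0.7866, 0.5931, 0.1716, -0.4207], [0.001, 0.2766, -0.961, 0.1712], [0.0, 0.0, 0.0, 1.0]]
```

View pics/w17.png

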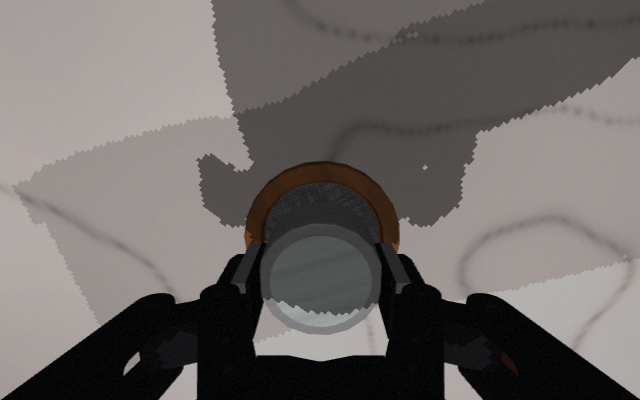

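The nest (columns 245–399) is concentric with the block (centre column 321). Lowering.

>>> servo_tool(
  motion=[
    [0, 0, 0, 0, 0.02, 0.003, -1],
    [0, 0, 0, 0, 0.04, 0.003, -1],
    [0, 0, 0, 0, 0.06, 0.003, -1],
    [0, 0, 0, 0, 0.07, 0.003, -1],
    [0, 0, 0, 0, 0.07, 0.003, -1],
  ],
)

```text
t: 30.05
tcp_pos: [0.5257, -0.3765, 0.0141]
orientation: [-90.0, 0.0, 38.1]
force: [0.1, 0.7, -4.8]
opening: 0.0476
```

>>> servo_tool(
  motion=[
    [0, 0, 0, 0, 0.005, 0, -1],
    [0, 0, 0, 0, 0.01, 0, -1],
    [0, 0, 0, 0, 0.01, 0, -1],
  ],
)

```text
t: 30.35
tcp_pos: [0.5259, -0.3767, 0.0124]
orientation: [-90.0, -0.0, 38.1]
force: [-0.6, 0.0, -5.4]
opening: 0.0472
```

>>> servo_tool(
  motion=[
    [0, 0, 0, 0, 0.004, 0, -1],
    [0, 0, 0, 0, 0.004, 0, -1],
  ],
)

```text
t: 30.55
tcp_pos: [0.526, -0.3768, 0.0119]
orientation: [-90.0, -0.0, 38.1]
force: [-0.1, 0.5, -3.0]
opening: 0.0474
```

The block has just touched the felt. Opening and retreating.

>>> servo_tool(
  motion=[
    [0, 0, 0, 0, 0, 0, 0.3],
    [0, 0, 0, 0, 0, 0, 0.5],
    [0, 0, 0, 0, 0, 0, 0.7],
    [0, 0, 0, 0, -0.01, 0, 1],
    [0, 0, 0, 0, -0.02, 0, 1],
  ],
)

```text
t: 31.05
tcp_pos: [0.526, -0.3768, 0.016]
orientation: [-90.0, -0.0, 38.2]
force: [-0.5, -0.2, 0.5]
opening: 0.0851
```

>>> servo_tool(
  motion=[
    [0, 0, 0, 0, -0.1, 0, 1],
    [0, 0, 0, 0, -0.3, 0, 1],
    [0, 0, 0, 0, -0.5, 0, 1],
    [0, 0, 0, 0, -0.7, 0, 1],
    [0, 0, 0, 0, -0.9, 0, 1],
  ],
)

```text
t: 31.55
tcp_pos: [0.5257, -0.3766, 0.1978]
orientation: [-90.0, -0.0, 38.1]
force: [1.1, 0.1, 0.7]
opening: 0.0852
```

>>> servo_tool(
  motion=[
    [0, 0, 0, -0.2, 0, -0.05, 1],
    [0, 0, 0, -0.4, 0, -0.1, 1],
    [0, 0, 0, -0.6, 0, -0.15, 1],
    [0, 0, 0, -0.7, 0, -0.18, 1],
    [0, 0, 0, -0.7, 0, -0.18, 1],
  ],
)

```text
t: 32.05
tcp_pos: [0.4361, -0.4937, 0.1958]
orientation: [-90.0, 0.0, 38.0]
force: [0.3, 0.3, 1.0]
opening: 0.0852
```

```bash
python3 plan.py .526 -.3763 .0118 38.2; python3 - <<'E'
from cell import vision
from meas import *
n=dict(names); n.update(round=(.525,-.376),flat=(.399,.286),bar=(.442,.1),dom=(.474,-.08)); z=dict(zt,round=.034,flat=.034,bar=.034,dom=.044)
for c in("top","scene"):
    s=vision.snapshot(c); print(c); measure(s,{k:v for k,v in n.items() if k in('round','flat','bar','dom','bottle','cone') or k[-1]=='N'},z)
    W=world(s); W[s["z_map"]<=0]=np.nan
    for k in('round','flat','bar','dom'):
        d=np.hypot(W[...,0]-n[k][0],W[...,1]-n[k][1])<.011; print(k,'top z',np.nanmedian(W[d][:,2]).round(4))
    cv2.imwrite(f"pics/{c}9.png",s["color"][:,:,::-1])
    tl=[ortho(s,z.get(k,.01),n[k],.06,.0004) for k in('round','flat','bar','dom')]
    cv2.imwrite(f"pics/tiles_{c}9.png",np.vstack([np.hstack(tl[:2]),np.hstack(tl[2:])])[:,:,::-1])
E
```

```text
t 32.05 pos [ 0.4361 -0.4937  0.1958] ori [-90.   0.  38.] j1 -48.5 j5 -0.0 j6 -86.5 open 0.0852 F [0.3 0.3 1. ]
row [ 0.0001 -0.0013 -0.0002] [0.7159 0.9194 0.1866]
top
round c [ 523.6 -375.5] mean [ 523.7 -375.3] sz [48.7 46.9] long-axis yaw -89.2
dom c [472.6 -78.8] mean [472.4 -78.6] sz [39.8 39.8] long-axis yaw 22.4
flat c [398.7 287.3] mean [398.1 286.6] sz [72.1 44.8] long-axis yaw 38.2
bar c [443.2 100.9] mean [442.9 100.5] sz [94.3 26.3] long-axis yaw 37.3
oblN c [397.9 284.9] mean [398.2 284.8] sz [101.5  73.6] long-axis yaw 38.2
longN c [440.8  98.8] mean [440.9  99.1] sz [122.8  54.6] long-axis yaw 37.2
sqN c [472.1 -79.6] mean [472.1 -79.9] sz [68.7 68.3] long-axis yaw 22.8
rndN c [ 523.6 -375.2] mean [ 523.7 -373.8] sz [77.2 76.2] long-axis yaw 20.1
bottle c [ 525.  -235.9] mean [ 523.9 -232.6] sz [32.3 31.1] long-axis yaw 87.9
cone c [514.4 240.2] mean [513.8 238. ] sz [20.8 19.4] long-axis yaw -61.1
round top z 0.034
flat top z 0.0345
bar top z 0.0338
dom top z 0.0438
scene
round c [ 526.2 -379. ] mean [ 528.3 -379. ] sz [49.1 49. ] long-axis yaw 4.3
dom c [475.5 -79.6] mean [476.8 -81.8] sz [43.2 41.4] long-axis yaw -68.0
flat c [401.  283.4] mean [401.6 283.8] sz [73.6 50.3] long-axis yaw 44.0
bar c [444.4  99.1] mean [446.3  98.1] sz [93.9 33.3] long-axis yaw 37.4
oblN c [404.8 276.9] mean [412.8 269.4] sz [97.1 72.4] long-axis yaw 38.7
longN c [447.5  92.2] mean [454.1  85.9] sz [119.6  54.4] long-axis yaw 38.2
sqN c [477.9 -84.4] mean [489.9 -90.4] sz [69.  68.3] long-axis yaw -67.1
rndN c [ 536.8 -380.9] mean [ 539.9 -381.7] sz [75.2 64.7] long-axis yaw 76.8
bottle c [ 532.7 -240.4] mean [ 535.8 -241.9] sz [32.7 26.9] long-axis yaw 67.3
cone c [521.1 236.1] mean [521.4 235.4] sz [20.7 18.8] long-axis yaw 64.5
round top z 0.0329
flat top z 0.0306
bar top z 0.0312
dom top z 0.0416
```

View pics/top9.png

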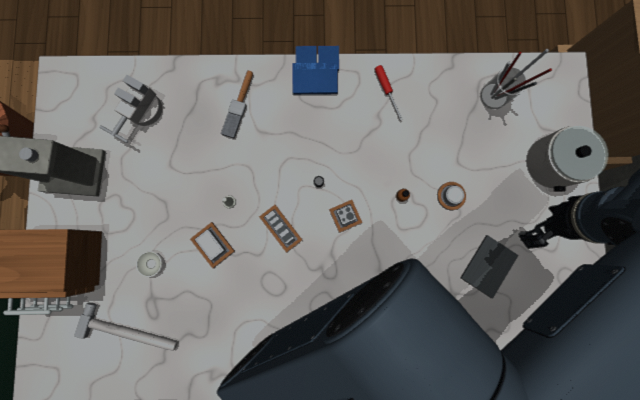

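View pics/tiles_top9.png

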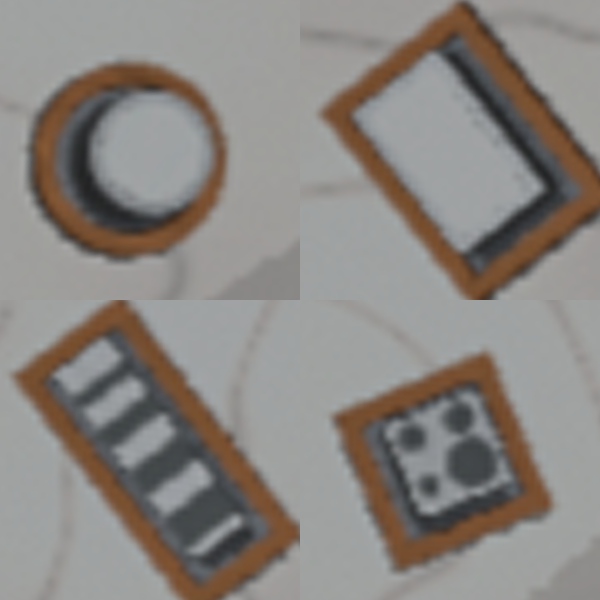

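View pics/scene9.png

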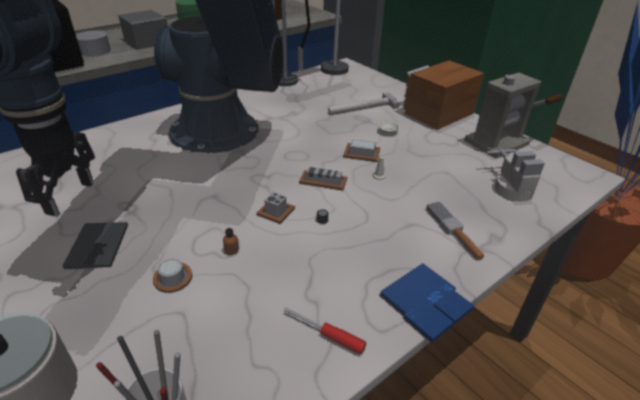

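Both views show all four blocks seated, with tops at 34 or 44 mm. The bottle and cone are unmoved and the arm is clear, so I'm handing in.

```bash
python3 -c "
from cell import arm
print(arm.finish_job())"
```

```text
the job is handed in; nothing more can be done
None
```

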